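# Brush out a clamped bisque vase

## Robot

A 7-joint arm with a two-finger parallel gripper is mounted at the origin on the work surface. World frame = base frame: x ahead of the robot, y to its left, z up, the work surface at z = 0. Lengths are in m, angles in rad, forces in N, time in s.
With the tool pointing down it reaches from about 0.35 to 0.9 m from the base axis. Payload 8.1 kg.
Tool frame: the origin (TCP) lies at the very end of the fingers, on their centre line; the grasp point (between the pads) lies 19 mm behind it; z points along the fingers, y is the line along which they close (so a half turn about z gives the same grasp; the last joint's range is limited). The gripper opens to 92 mm and grips with 3 to 60 N. Pads are 19 mm wide; open, the fingers measure 130 mm over their backs; the gripper's body (75 mm by 190 mm) begins 47 mm behind the grasp point.
Start: joints at [1.172, 0.434, 0.025, 1.573, -0.012, 1.134, -0.075], TCP at [0.182, -0.598, 0.227] pointing down, gripper open.
Joint ranges: [-2.62, 2.62], [-0.44, 2.09], [-1.27, 1.32], [0.08, 2.57], [-1.32, 4.46], [0.12, 2], [-2.74, 2.74]. Speed limits (rad/s): [2.22, 2.22, 3.01, 3.01, 3.14, 3.14, 3.14].

## Interface

Orientations are given as a rotation vector (axis times angle).
In Python, from cell import arm gives the robot as it stands.
- The arm moves only by the tool carry_out, never from a script. Its argument "commands" is a list of rows, each a list of 7 numbers: the opening, from 0 (shut) to 1 (fully open), then the shift along the tool's x, y, z each as a share of 0.025 m, from -1 to 1, then the turn, a rotation vector about the tool's x, y, z each as a share of 0.1 rad, from -1 to 1. A call has 1 to 8 rows; each row shifts and turns the commanded pose from where the row before left it, along the tool's axes as they then stand; what a row does not reach is not made up. A row lasts 1/10 s, in which the tool goes at most 50 mm and 8.59 degrees, less where a joint would pass 70% of its speed; a pose out of reach is approached as far as the arm can. A call with a number of a shift or a turn outside -1 to 1 is refused whole. A call with a gripper value outside its range is refused whole. The fingers move at their own pace and stop on an object; "squeeze" is the grip in N (left out, the last holds). Time passes only in rows, so rows that do not move let the fingers close. It gives the time, the measured TCP pose, the force, the opening and the grip force at its end, in the units of the state.
- arm.observe(): the state, without advancing time (a new reading comes with each control period).
- arm.get_image(name): name is "scene" or "side" or "wrist"; returns a dict with "pixels" (384x512x3 uint8, red, green, blue), "range_z" (384x512 float32, m along the optical axis (not along the pixel's ray), 0 where there is no reading), "mtx" (3x3 intrinsics, pixels), "k1" (the pictures are not rectified: a ray, as slopes to the right and down, at radius r is drawn at 1 + k1 r^2 times it, then the intrinsics apply), "R" (3x3) and "t" (3): a world point X has camera coordinates R X + t; the wrist camera has in their place "tool_from_camera" (4x4, takes a point from camera to tool coordinates, whose origin is the TCP and whose axes are the flange's). Camera axes: x right, y down, z forward; pixel columns grow to the right and rows downward; lengths in m; the calibration is good to about 2 mm. A picture is of the moment at which its call begins: read the wrist's pose just before it.
- arm.sign_off(): hands the job in; it is judged then, once.
The state is a dict: "clock": time; "joints": joint angles; "dq": joint speeds; "joint_efforts": joint torques, N m; "position": TCP position; "ee_rot": TCP orientation; "force": force on the tool from outside, world axes, zero at the start; "ft_torque": the same for the moment, N m; "width": opening from 0.0 (shut) to 1.0 (fully open); "gripper_force": force on a finger pad.
Only numpy, scipy, OpenCV 4.12 (cv2) and the standard library are available. Lean on these libraries where they do the work, as an engineer would, in place of code of your own. Each camera call takes 0.05 s, during which the arm holds its last target. There are 200 camera calls.

## Task

Swing the cam lever fully round to clamp the unglazed vase in its stand. Then take the long bottle brush from its crock and brush out the vase: twice right down to the bottom and each time back up until the bristle head reaches the mouth, without ramming or tipping the fragile vase. Lower the brush, bristles down, all the way back into its crock before letting go; leave the vase clamped and the other pots where they stand.

Things in the scene. Friction and masses are not known exactly. Their poses are not given: they have to be found in the camera images.
- fixture: fixed clamping stand: dark steel plate, 130 (x) x 205 (y) x 12 mm, with a V-shaped jaw on its -y side and a flat sliding jaw on its +y side, jaw tops 62 mm above the table. Origin: on the table, directly under the middle of the place where the vase stands; z up. Clamping is along its y axis
- cam_lever (a joint): the clamp's cam lever, which swings level about an upright pivot: 0 = released, pointing along the stand's +y, away from the vase; it grows counter-clockwise seen from above to 1.6 rad = locked, lying along the jaw and pointing along the stand's -x; rad. The jaw moves 6 mm per rad and begins to press on the vase at about 1.0 rad. Stiff: it stays where it is left, and needs 2 to 4 N at the knob
- lever_pivot (a point): point on the lever's upright pivot axis, 80 mm from the stand's origin along the stand's +y, 80 mm above the table
- lever_knob (a point): grip point in the upright round black knob on the lever's free end, 80 mm from the pivot: knob 22 mm across, from 56 to 100 mm above the table, this point at 80 mm; open all round
- vase: cream unglazed vase, loose, upright between the jaws, 84 mm across, 130 mm high, with walls of 5 mm and a bottom of 6 mm; its narrowest inside, in the neck at 105 mm, is 62 mm across. Origin: centre of its underside, 12 mm above the table; z along its axis
- vase_in (a point): centre of the vase's inner floor, 6 mm above its underside; z up the vase
- vase_rim (a point): centre of the vase's mouth, 130 mm above its underside
- brush: long straight bottle brush, 200 mm, 90 g, standing upright in the crock, bristles down. From the bristle end: round bristle head 38 mm across (0 to 62 mm), thin steel stem 8 mm across (to 130 mm), round wooden handle 22 mm across (130 to 200 mm). Origin: centre of the bristle end; z along the brush towards the handle
- brush_grip (a point): point in the brush's handle to grip, on its axis, 175 mm from the bristle end
- crock: open buff stoneware pot in which the brush lives: 76 mm across, 85 mm high, inside 66 mm across, bottom 8 mm thick, 0.9 kg, loose. Origin: centre of its underside; z up
- crock_in (a point): centre of the crock's inner floor, 8 mm above its underside; z up
- tool_jar: buff stoneware pot of the same size as the crock (76 mm across, 85 mm high) with three thin modelling tools in it, up to 150 mm high; bystander. Origin: centre of its underside
- glaze_jar: closed grey jar, 72 mm across, 85 mm high; bystander. Origin: centre of its underside
- cup: cream cup without handle, 80 mm across, 80 mm high; bystander. Origin: centre of its underside
- bowl: cream bowl, 130 mm across, 55 mm high; bystander. Origin: centre of its underside
- kiln_prop: white upright cylinder, 48 mm across, 90 mm high; bystander. Origin: centre of its underside
Not all that is in view belongs to the job. Leave any purple look-alike of the brush alone. Leave any yellow look-alike of the crock alone.

How it is judged:
By the outcome, as a careful person would: the job done as asked, in the order asked, and still so for the second after the job is handed in, with the robot touching nothing.
It also fails if it takes over 72 s, if anything falls off the work surface, if the arm or the gripper's body presses on something with over 40 N, if the wrist force passes 120 N, or if a joint passes its speed limit or range.

## Working session

There is one attempt and no reset: what is moved stays moved. The work goes in short steps, Python scripts to look and compute and a tool call to move; the robot and the scene stay as the last step left them, time stands still between calls to the robot, and variables do not carry over. Pictures are saved under pics/ and viewed, at most 10 in all, crops included, and the job is handed in when it is done.

Besides the shell and the picture viewer there is one more tool, called in YAML: its name, and indented under it one key for each argument. carry_out: Moves the arm, as the interface text tells. Shift numbers are shares of 0.025 m and turn numbers shares of 0.1 rad, none past 1 either way. Its arguments: {"type":"object","properties":{"commands":{"type":"array"},"squeeze":{"type":"number"}},"required":["commands"]}

```bash
ls; mkdir -p pics; cat > h.py <<'E'
import numpy as np, cv2
from cell import arm
from scipy.spatial.transform import Rotation as Ro
def shot(n):
    s=arm.observe(); d=arm.get_image(n)
    if n=='wrist':
        T=np.eye(4);T[:3,:3]=Ro.from_rotvec(s['ee_rot']).as_matrix();T[:3,3]=s['position']
        W=T@d['tool_from_camera']
    else:
        W=np.eye(4);W[:3,:3]=d['R'].T;W[:3,3]=-d['R'].T@d['t']
    d['W']=W
    h,w=d['range_z'].shape
    v,u=np.mgrid[:h,:w]
    D=np.array([d['k1'],0,0,0,0.])
    p=cv2.undistortPoints(np.stack([u,v],-1).reshape(-1,1,2).astype(float),d['mtx'],D).reshape(h,w,2)
    d['ray']=np.dstack([p,np.ones((h,w))])
    d['P']=(d['ray']*d['range_z'][...,None])@W[:3,:3].T+W[:3,3]
    return d
E
python3 - <<'E'
from h import *
print(arm.observe())
a=[]
for n in('scene','side'):
    d=shot(n); a.append(d['pixels']); np.savez(''+n,**{k:d[k] for k in('pixels','P','W','range_z','ray')})
    print(n,d['W'].round(3))
    cv2.imwrite(f'pics/{n}.png',cv2.resize(d['pixels'][...,::-1],(800,600)))
E
```

```text
pics
{'clock': 0.0, 'joints': array([ 1.17240415,  0.4352077 ,  0.02497444,  1.57410968, -0.01162855,
        1.13397482, -0.07505002]), 'dq': array([-6.68222459e-04,  5.27445489e-04, -1.85712465e-03,  8.56866708e-05,
        1.02725311e-03, -1.59145063e-03, -3.57625120e-06]), 'joint_efforts': array([ 1.52522152e-03, -6.67848802e+01,  9.85013992e-01, -3.14457893e+01,
       -6.07696990e-02,  4.30173066e-02,  2.08564888e-04]), 'position': array([ 0.18199048, -0.59738242,  0.2259496 ]), 'ee_rot': array([-3.10580502e+00, -4.62662053e-01,  5.38546612e-04]), 'force': array([-0.74883938,  0.31001439,  0.28637984]), 'ft_torque': array([-0.00174802,  0.0118183 , -0.01928696]), 'gripper_force': 0.0, 'width': 0.9994846364182526}
scene [[ 0.561  0.494 -0.664  1.41 ]
 [ 0.827 -0.352  0.437 -0.546]
 [-0.018 -0.795 -0.607  0.923]
 [ 0.     0.     0.     1.   ]]
side [[-0.98  -0.113  0.165  0.38 ]
 [-0.2    0.482 -0.853  0.956]
 [ 0.017 -0.869 -0.495  0.68 ]
 [ 0.     0.     0.     1.   ]]
```

View pics/scene.png

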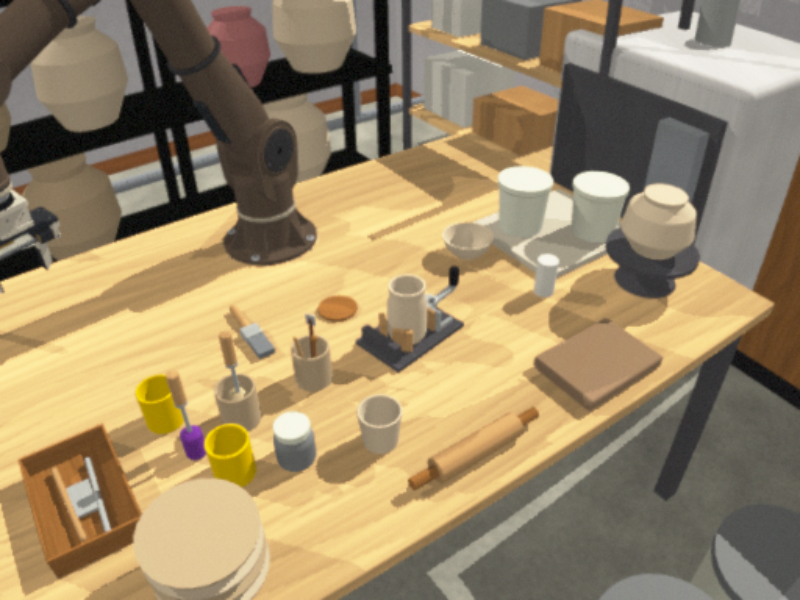

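View pics/side.png

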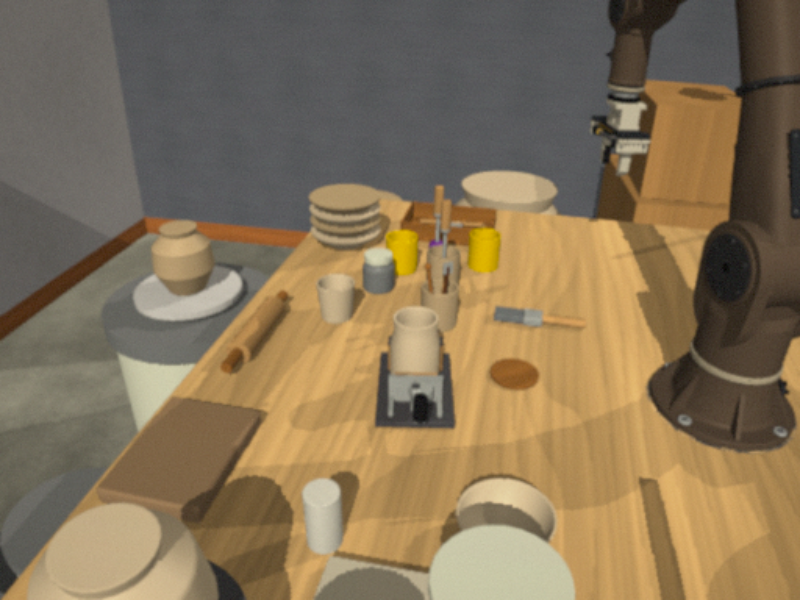

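The scene view shows the vase at (407,305), the knob at (454,275), the crock at (238,400) with the brush handle at (228,350), and the tool jar at (312,360). In the side view the vase is at (415,340) and the knob at (420,405).

```bash
python3 - <<'E'
from h import *
S=np.load('scene.npz');D=np.load('side.npz')
for n,d,px in(('scene',S,dict(knob=(454,275),rim=(407,283),vase=(407,315),handle=(228,350),crock=(238,410),tool=(312,370),glaze=(294,450),cup=(380,430),y1=(160,405),y2=(230,455))),('side',D,dict(knob=(420,405),vase=(415,345),handle=(439,205),handle2=(446,215),crock=(443,262),tool=(440,305)))):
    for k,(u,v) in px.items(): print(n,k,d['P'][int(v*.64),int(u*.64)].round(3))
# combined cloud
P=np.vstack([S['P'].reshape(-1,3),D['P'].reshape(-1,3)]);C=np.vstack([S['pixels'].reshape(-1,3),D['pixels'].reshape(-1,3)]).astype(int)
src=np.r_[np.zeros(384*512),np.ones(384*512)]
np.savez('cloud',P=P,C=C,src=src)
# top-view image of heights
x0,y0=.25,-.62
im=np.zeros((520,800,3),np.uint8)
m=(P[:,2]>-.02)&(P[:,2]<.25)
o=np.argsort(P[:,2]);
for i in o[m[o]]:
    r=int((P[i,0]-x0)*1000);c=int((-.0+0.25-P[i,1])*1000*0.9)
    if 0<=r<518 and 0<=c<798: im[519-r-1:519-r+1,c:c+2]=C[i][::-1]
cv2.imwrite('pics/top.png',im)
E
```

```text
scene knob [0.504 0.214 0.086]
scene rim [0.512 0.083 0.125]
scene vase [0.57  0.041 0.1  ]
scene handle [ 0.555 -0.325  0.181]
scene crock [ 0.588 -0.339  0.07 ]
scene tool [ 0.563 -0.176  0.062]
scene glaze [ 0.717 -0.295  0.057]
scene cup [ 0.776 -0.159  0.075]
scene y1 [ 0.505 -0.456  0.078]
scene y2 [ 0.629 -0.383  0.015]
side knob [0.502 0.229 0.091]
side vase [0.535 0.102 0.112]
side handle [ 0.582 -0.418  0.158]
side handle2 [ 0.548 -0.31   0.179]
side crock [ 0.548 -0.289  0.078]
side tool [ 0.527 -0.124  0.062]
```

View pics/top.png

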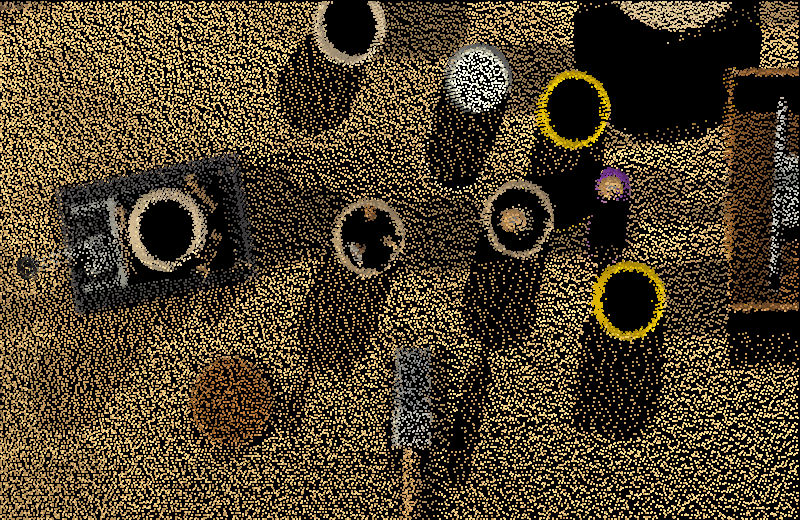

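The height-coloured top view shows the vase mouth at (166,230), knob at (27,267), crock at (517,220) with brush, tool jar at (368,237).

```bash
python3 - <<'E'
from h import *
from scipy.optimize import least_squares
z=np.load('cloud.npz');P,C=z['P'],z['C'];src=z['src']
def fit(c,r,zl,zh,rad,name,srch=None):
    for s in(0,1,None):
        m=(np.hypot(P[:,0]-c[0],P[:,1]-c[1])<srch)&(P[:,2]>zl)&(P[:,2]<zh)&((src==s) if s is not None else True)
        q=P[m]
        f=least_squares(lambda p:np.hypot(q[:,0]-p[0],q[:,1]-p[1])-rad,c,loss='soft_l1',f_scale=.002)
        print(name,s,m.sum(),f.x.round(4),'res',np.sqrt(np.mean(f.fun**2)).round(4),'zmax',q[:,2].max().round(4))
fit((.539,.066),0,.07,.10,.042,'vasebody',.06)
fit((.539,.066),0,.135,.146,.036,'vaserim',.06)
fit((.502,.22),0,.07,.098,.011,'knob',.025)
fit((.55,-.324),0,.06,.083,.038,'crock out',.055)
for a,b in((.14,.155),(.155,.17),(.17,.185),(.185,.2),(.19,.215)): fit((.55,-.322),0,a,b,.011,'handle %.3f'%a,.035)
fit((.55,-.322),0,.09,.13,.004,'stem',.03)
# stand yaw
m=(P[:,2]>.006)&(P[:,2]<.018)&(np.abs(P[:,0]-.54)<.14)&(np.abs(P[:,1]-.066)<.14)&(C.max(1)<90)
q=P[m][:,:2].astype(np.float32);print(m.sum(),cv2.minAreaRect(q))
m=(P[:,2]>.002)&(P[:,2]<.01)
m=(np.abs(P[:,2])<.01)&(np.abs(P[:,0]-.45)<.1);print('table z',np.median(P[m,2]))
E
```

```text
vasebody 0 194 [0.536  0.0652] res 0.002 zmax 0.0999
vasebody 1 301 [0.5406 0.0629] res 0.0013 zmax 0.1
vasebody None 495 [0.5383 0.0635] res 0.0024 zmax 0.1
vaserim 0 158 [0.5378 0.0637] res 0.0025 zmax 0.1459
vaserim 1 205 [0.5403 0.0654] res 0.0021 zmax 0.145
vaserim None 363 [0.5392 0.0649] res 0.0024 zmax 0.1459
knob 0 45 [0.4981 0.2205] res 0.0019 zmax 0.0977
knob 1 92 [0.5027 0.218 ] res 0.0011 zmax 0.0976
knob None 137 [0.5014 0.2186] res 0.0023 zmax 0.0977
crock out 0 350 [ 0.5499 -0.3299] res 0.0135 zmax 0.083
crock out 1 206 [ 0.551  -0.3247] res 0.0078 zmax 0.083
crock out None 556 [ 0.5503 -0.3263] res 0.012 zmax 0.083
handle 0.140 0 35 [ 0.5462 -0.3212] res 0.0013 zmax 0.1542
handle 0.140 1 29 [ 0.5489 -0.3204] res 0.0019 zmax 0.1546
handle 0.140 None 64 [ 0.547  -0.3206] res 0.0018 zmax 0.1546
handle 0.155 0 39 [ 0.5459 -0.3212] res 0.0011 zmax 0.1699
handle 0.155 1 27 [ 0.5492 -0.3221] res 0.0019 zmax 0.169
handle 0.155 None 66 [ 0.5465 -0.3216] res 0.0019 zmax 0.1699
handle 0.170 0 33 [ 0.5459 -0.3213] res 0.0013 zmax 0.1849
handle 0.170 1 30 [ 0.549 -0.322] res 0.0022 zmax 0.185
handle 0.170 None 63 [ 0.5468 -0.3215] res 0.0021 zmax 0.185
handle 0.185 0 34 [ 0.546  -0.3214] res 0.0011 zmax 0.1999
handle 0.185 1 24 [ 0.5507 -0.3219] res 0.0012 zmax 0.1995
handle 0.185 None 58 [ 0.5469 -0.3219] res 0.0018 zmax 0.1999
handle 0.190 0 78 [ 0.5455 -0.3214] res 0.0031 zmax 0.2124
handle 0.190 1 37 [ 0.5508 -0.3217] res 0.003 zmax 0.2067
handle 0.190 None 115 [ 0.5462 -0.3217] res 0.0033 zmax 0.2124
stem 0 30 [ 0.5467 -0.3216] res 0.0012 zmax 0.1284
stem 1 24 [ 0.5491 -0.3174] res 0.0016 zmax 0.1297
stem None 54 [ 0.5472 -0.3205] res 0.0018 zmax 0.1297
1205 ((0.5369966626167297, 0.07639814913272858), (0.12600095570087433, 0.20922915637493134), 10.903440475463867)
table z 0.0007575426087101933
```

```bash
cat >> h.py <<'E'
def plan(wps,g,start=None):
    """wps: (x,y,z,theta or None,vmax share). prints rows; tool kept straight down"""
    s=arm.observe();R=Ro.from_rotvec(s['ee_rot']).as_matrix();p=np.array(s['position'])
    if start is not None:
        p=np.array(start[:3]);
    first=True;rows=[]
    for x,y,z,th,v in wps:
        t=np.array([x,y,z]);c=np.arctan2(R[1,1],R[0,1])
        if th is None: th=c
        Rt=np.c_[[-np.sin(th),np.cos(th),0],[np.cos(th),np.sin(th),0],[0,0,-1]]
        dyaw=th-c  # caller gives unwrapped
        w=(Ro.from_matrix(R.T@Rt)).as_rotvec()
        if abs(dyaw)>.3: w=np.array([0,0,-dyaw])
        n=int(max(np.ceil(np.linalg.norm(t-p)/.025/v-1e-6),np.ceil(abs(w).max()/.1/1.0-1e-6),1))
        dp=(t-p)/n
        for i in range(n):
            r=np.r_[g,R.T@dp/.025,w/n/.1].round(2)+0.
            rows.append(r.tolist())
            p=p+R@r[1:4]*.025;R=R@Ro.from_rotvec(r[4:]*.1).as_matrix()
    for i in range(0,len(rows),8): print(str(rows[i:i+8]).replace(' ',''))
    print('end',p.round(4),np.arctan2(R[1,1],R[0,1]).round(3))
E
python3 - <<'E'
from h import *
z=np.load('cloud.npz');P=z['P']
m=(P[:,2]>.03)&(P[:,2]<.2)&(P[:,1]>.24)&(P[:,1]<.6)&(P[:,0]>.2)&(P[:,0]<.75)
H,_,_=np.histogram2d(P[m,0],P[m,1],bins=[np.arange(.2,.76,.03),np.arange(.24,.6,.03)]);print(H.astype(int))
plan([(.40,-.05,.23,.985,.95),(.44,.17,.23,.985,.95)],1)
E
```

```text
[[  0   0   0   0   0   0   0   0   0   0   0]
 [  0   0   0   0   0   0   0   0   0   0   0]
 [  0   0   0   0   0   0   0   0   0   0   1]
 [  0   0   1 147 139  84   9   0   6 199 324]
 [  0   0 145  57   0   5  49   0 205 330 354]
 [  0   0 206   2   0   0  38   0 351 321 358]
 [  0   0  89 163   3   5  13   0 204 478 351]
 [  0   0   0  49  97  37   0   0   1 210 378]
 [  0   0   0   0   0   0   0   0   0   0   0]
 [  0   0   0   0   0   0   0   0   0   0   0]
 [  0   0   0   0   0   0   0   0   0   0   0]
 [  0   0   0   0   0   0   0   0   0   0   0]
 [  0   0   0   0   0 139 463   0   0   0   0]
 [  0   0   0   0   0 182 303   0   0   0   0]
 [  0   0   0   0   0   0   0   0   0   0  16]
 [  0   0   0   0   0   0   0   0   0   0  97]
 [  0   0   0   0   0   0   0   0   0   0  45]
 [  0   0   0   0   0   0   0   0   0   0  45]]
[[1.0,0.59,-0.74,-0.01,0.0,0.0,-0.9],[1.0,0.65,-0.68,-0.01,0.0,0.0,-0.9],[1.0,0.71,-0.62,-0.01,0.0,0.0,-0.9],[1.0,0.76,-0.55,-0.01,0.0,0.0,-0.9],[1.0,0.81,-0.48,-0.01,0.0,0.0,-0.9],[1.0,0.85,-0.41,-0.01,0.0,0.0,-0.9],[1.0,0.88,-0.33,-0.01,0.0,0.0,-0.9],
[... 322 characters left out ...]
1.0,0.81,0.49,-0.01,0.0,0.0,-0.9],[1.0,0.76,0.56,-0.01,0.0,0.0,-0.9],[1.0,0.71,0.62,-0.01,0.0,0.0,-0.9],[1.0,0.65,0.69,-0.01,0.0,0.0,-0.9],[1.0,0.58,0.74,-0.01,0.0,0.0,-0.9],[1.0,0.51,0.79,-0.01,0.0,0.0,-0.9],[1.0,0.44,0.83,-0.01,0.0,0.0,-0.9],[1.0,0.36,0.87,-0.01,0.0,0.0,-0.9]]
[[1.0,0.28,0.9,-0.01,0.0,0.0,-0.9],[1.0,0.36,0.82,0.01,0.0,0.0,-0.01],[1.0,0.36,0.82,0.01,0.0,0.0,-0.01],[1.0,0.36,0.82,0.01,0.0,0.0,-0.01],[1.0,0.36,0.82,0.01,0.0,0.0,-0.01],[1.0,0.36,0.82,0.01,0.0,0.0,-0.01],[1.0,0.36,0.82,0.01,0.0,0.0,-0.01],[1.0,0.36,0.82,0.01,0.0,0.0,-0.01]]
[[1.0,0.35,0.82,0.01,0.0,0.0,-0.01],[1.0,0.35,0.82,0.01,0.0,0.0,-0.01],[1.0,0.35,0.82,0.01,0.0,0.0,-0.01]]
end [0.4399 0.1701 0.2306] 0.985
```

carry_out:
  commands:
    - [1,0.6,-0.74,0,0,0,-0.9]
    - [1,0.65,-0.68,0,0,0,-0.9]
    - [1,0.7,-0.62,0,0,0,-0.9]
    - [1,0.75,-0.55,0,0,0,-0.9]
    - [1,0.8,-0.48,0,0,0,-0.9]
    - [1,0.85,-0.4,0,0,0,-0.9]
    - [1,0.88,-0.33,0,0,0,-0.9]
    - [1,0.9,-0.25,0,0,0,-0.9]

```text
clock: 0.9
position: [0.2513, -0.4223, 0.2265]
ee_rot: [-2.742, -1.533, 0.0]
force: [0.1, -0.0, -0.0]
width: 0.999
gripper_force: 0.0
```

carry_out:
  commands:
    - [1,0.93,-0.17,0,0,0,-0.9]
    - [1,0.94,-0.08,0,0,0,-0.9]
    - [1,0.94,0,0,0,0,-0.9]
    - [1,0.94,0.09,0,0,0,-0.9]
    - [1,0.93,0.17,0,0,0,-0.9]
    - [1,0.9,0.25,0,0,0,-0.9]
    - [1,0.88,0.34,0,0,0,-0.9]
    - [1,0.85,0.4,0,0,0,-0.9]

```text
clock: 1.7
position: [0.3205, -0.2472, 0.2266]
ee_rot: [-2.026, -2.4, 0.0]
force: [1.0, -0.1, 0.8]
width: 1.002
gripper_force: 0.0
```

carry_out:
  commands:
    - [1,0.8,0.5,0,0,0,-0.9]
    - [1,0.76,0.56,0,0,0,-0.9]
    - [1,0.7,0.62,0,0,0,-0.9]
    - [1,0.65,0.69,0,0,0,-0.9]
    - [1,0.58,0.74,0,0,0,-0.9]
    - [1,0.5,0.8,0,0,0,-0.9]
    - [1,0.44,0.83,0,0,0,-0.9]
    - [1,0.36,0.87,0,0,0,-0.9]

```text
clock: 2.5
position: [0.3911, -0.0727, 0.2266]
ee_rot: [-1.051, -2.96, 0.0]
force: [0.8, -0.3, 0.2]
width: 1.0
gripper_force: 0.0
```

carry_out:
  commands:
    - [1,0.28,0.9,0,0,0,-0.9]
    - [1,0.36,0.82,0,0,0,0]
    - [1,0.36,0.82,0,0,0,0]
    - [1,0.36,0.82,0,0,0,0]
    - [1,0.36,0.82,0,0,0,0]
    - [1,0.36,0.82,0,0,0,0]
    - [1,0.36,0.82,0,0,0,0]
    - [1,0,0,0,0,0,0]

```text
clock: 3.3
position: [0.4244, 0.0833, 0.2268]
ee_rot: [-0.916, -3.005, -0.003]
force: [-0.5, 0.8, 0.2]
width: 1.0
gripper_force: 0.0
```

```bash
python3 - <<'E'
from h import *
d=shot('wrist')
cv2.imwrite('pics/w1.png',d['pixels'][...,::-1])
np.savez('w1',P=d['P'],C=d['pixels'])
print(arm.observe()['joints'].round(2))
P=d['P'].reshape(-1,3);C=d['pixels'].reshape(-1,3).astype(int)
m=(d['range_z'].ravel()>0)
print(P[m].min(0),P[m].max(0))
from scipy.optimize import least_squares
for n,c,zl,zh,rad,s in(('vase',(.539,.065),.135,.146,.036,.06),('vbody',(.539,.065),.08,.1,.042,.06),('knob',(.501,.219),.07,.098,.011,.025)):
    k=m&(np.hypot(P[:,0]-c[0],P[:,1]-c[1])<s)&(P[:,2]>zl)&(P[:,2]<zh);q=P[k]
    if len(q)<10: print(n,len(q));continue
    f=least_squares(lambda p:np.hypot(q[:,0]-p[0],q[:,1]-p[1])-rad,c,loss='soft_l1',f_scale=.002);print(n,len(q),f.x.round(4),np.sqrt(np.mean(f.fun**2)).round(4),(q.min(0)+q.max(0))/2)
m&=(P[:,2]>.006)&(P[:,2]<.018)&(C.max(1)<90)&(abs(P[:,0]-.54)<.14)&(abs(P[:,1]-.07)<.14)
print(m.sum(),cv2.minAreaRect(P[m][:,:2].astype(np.float32)))
E
```

```text
[ 0.38  0.21 -0.8   1.97  0.17  1.04  0.49]
[ 0.09182902 -0.28083488 -0.00351643] [0.86080138 0.45587695 0.34632761]
vase 340 [0.537  0.0635] 0.002 [0.53448772 0.06496325 0.13926889]
vbody 999 [0.5338 0.0642] 0.0028 [0.53494225 0.06605401 0.08999666]
knob 254 [0.4992 0.2194] 0.0004 [0.49732234 0.21768821 0.08420212]
4084 ((0.5327081084251404, 0.07577022910118103), (0.13006389141082764, 0.2033325880765915), 10.986822128295898)
```

View pics/w1.png

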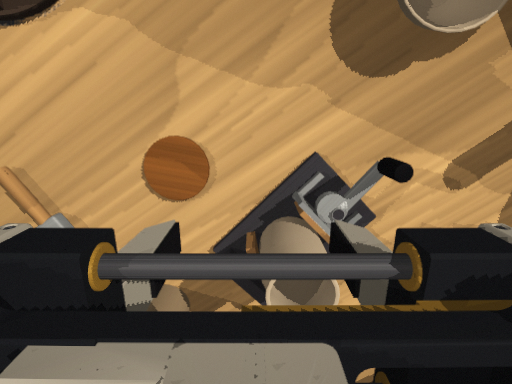

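Picture: the wrist view shows the lever knob at (395,168), pivot at (338,212), vase at (295,260); lever near released, about 0.08 rad.

```bash
python3 - <<'E'
from h import *
plan([(.5,.219,.15,.977,.95),(.5,.219,.064,.977,.6)],1)
E
```

```text
[[1.0,0.07,0.78,0.38,0.0,0.0,0.0],[1.0,0.07,0.78,0.38,0.0,0.0,0.0],[1.0,0.07,0.78,0.38,0.0,0.0,0.0],[1.0,0.07,0.78,0.38,0.0,0.0,0.0],[1.0,0.07,0.78,0.38,0.0,0.0,0.0],[1.0,0.07,0.78,0.38,0.0,0.0,0.0],[1.0,0.07,0.78,0.38,0.0,0.0,0.0],[1.0,0.07,0.78,0.38,0.0,0.0,0.0]]
[[1.0,0.0,0.0,0.58,0.0,0.0,0.0],[1.0,0.0,0.0,0.58,0.0,0.0,0.0],[1.0,0.0,0.0,0.58,0.0,0.0,0.0],[1.0,0.0,0.0,0.58,0.0,0.0,0.0],[1.0,0.0,0.0,0.58,0.0,0.0,0.0],[1.0,0.0,0.0,0.58,0.0,0.0,0.0]]
end [0.4996 0.2188 0.0636] 0.978
```

carry_out:
  commands:
    - [1,0.07,0.78,0.38,0,0,0]
    - [1,0.07,0.78,0.38,0,0,0]
    - [1,0.07,0.78,0.38,0,0,0]
    - [1,0.07,0.78,0.38,0,0,0]
    - [1,0.07,0.78,0.38,0,0,0]
    - [1,0.07,0.78,0.38,0,0,0]
    - [1,0.07,0.78,0.38,0,0,0]
    - [1,0.07,0.78,0.38,0,0,0]

```text
clock: 4.15
position: [0.5007, 0.2163, 0.1499]
ee_rot: [-0.924, -3.002, 0.002]
force: [0.2, 0.7, -0.8]
width: 0.998
gripper_force: 0.0
```

carry_out:
  commands:
    - [1,0,0,0.58,0,0,0]
    - [1,0,0,0.58,0,0,0]
    - [1,0,0,0.58,0,0,0]
    - [1,0,0,0.58,0,0,0]
    - [1,0,0,0.58,0,0,0]
    - [1,0,0,0.58,0,0,0]
    - [1,0,0,0,0,0,0]

```text
clock: 4.85
position: [0.4991, 0.2164, 0.0616]
ee_rot: [-0.922, -3.001, 0.004]
force: [-0.1, -0.6, -0.5]
width: 0.998
gripper_force: 0.0
```

```bash
python3 - <<'E'
from h import *
s=arm.observe();print(s['position'],s['joints'].round(2),s['force'])
d=shot('wrist')
P=d['P'].reshape(-1,3);m=(d['range_z'].ravel()>0)
k=m&(P[:,2]>.085)&(P[:,2]<.103)&(np.hypot(P[:,0]-.5,P[:,1]-.219)<.03);q=P[k];print(len(q),q.mean(0) if len(q) else 0)
E
```

```text
[0.49914223 0.21638191 0.06160338] [-0.04  0.6  -0.66  1.9   0.49  0.81  0.01] [-0.13331541 -0.57526145 -0.47612998]
708 [0.49579672 0.22065173 0.09503976]
```

carry_out:
  commands:
    - [0,0,0,0,0,0,0]
    - [0,0,0,0,0,0,0]
    - [0,0,0,0,0,0,0]
    - [0,0,0,0,0,0,0]
    - [0,0,0,0,0,0,0]
    - [0,0,0,0,0,0,0]
  squeeze: 15

```text
clock: 5.5
position: [0.5003, 0.2173, 0.0638]
ee_rot: [0.922, 3.003, 0.0]
force: [-0.1, -0.1, -0.0]
width: 0.528
gripper_force: 0.0
```

```bash
python3 - <<'E'
from h import *
s=arm.observe();print(s['position'],s['force'],s['width'],s['gripper_force'])
p0=s['position'];piv=np.array([.5217,.1425])
v=p0[:2]-piv;print(np.hypot(*v),np.arctan2(v[1],v[0])-np.pi/2-.192)
a0=np.arctan2(v[1],v[0]);a1=np.pi/2+.192+1.62;r=.08
w=[]
for a in np.linspace(a0,a1,17)[1:]:
    w.append((piv[0]+r*np.cos(a),piv[1]+r*np.sin(a),p0[2],None,1))
plan(w,0)
E
```

```text
[0.50030719 0.2172965  0.0638399 ] [-0.06594502 -0.07664212 -0.03024287] 0.527822873427509 0.0
0.07779568154502754 0.08657627975673726
[[0.0,0.25,-0.19,0.0,0.0,0.0,0.0],[0.0,0.16,-0.26,0.0,0.0,0.0,0.0],[0.0,0.14,-0.27,0.0,0.0,0.0,0.0],[0.0,0.11,-0.29,0.0,0.0,0.0,0.0],[0.0,0.08,-0.3,0.0,0.0,0.0,0.0],[0.0,0.05,-0.3,0.0,0.0,0.0,0.0],[0.0,0.02,-0.3,0.0,0.0,0.0,0.0],[0.0,-0.01,-0.31,0.0,0.0,0.0,0.0]]
[[0.0,-0.03,-0.31,0.0,0.0,0.0,0.0],[0.0,-0.07,-0.3,0.0,0.0,0.0,0.0],[0.0,-0.09,-0.29,0.0,0.0,0.0,0.0],[0.0,-0.12,-0.28,0.0,0.0,0.0,0.0],[0.0,-0.15,-0.27,0.0,0.0,0.0,0.0],[0.0,-0.17,-0.25,0.0,0.0,0.0,0.0],[0.0,-0.2,-0.24,0.0,0.0,0.0,0.0],[0.0,-0.21,-0.21,0.0,0.0,0.0,0.0]]
end [0.4439 0.1235 0.0638] 0.975
```

carry_out:
  commands:
    - [0,0,0,0,0,0,0]
    - [0,0,0,0,0,0,0]
    - [0,0,0,0,0,0,0]
    - [0,0,0,0,0,0,0]
    - [0,0,0,0,0,0,0]
    - [0,0,0,0,0,0,0]

```text
clock: 6.1
position: [0.5004, 0.2184, 0.0639]
ee_rot: [0.921, 3.003, 0.003]
force: [0.1, 5.7, -2.9]
width: 0.236
gripper_force: 15.0
```

carry_out:
  commands:
    - [0,0.19,-0.23,0,0,0,0]
    - [0,0.16,-0.26,0,0,0,0]
    - [0,0.14,-0.27,0,0,0,0]
    - [0,0.11,-0.29,0,0,0,0]

```text
clock: 6.5
position: [0.4722, 0.2072, 0.064]
ee_rot: [-0.917, -3.004, -0.007]
force: [-2.3, 10.4, -1.5]
width: 0.236
gripper_force: 15.0
```

```bash
python3 - <<'E'
from h import *
s=arm.observe();print(s['position'],s['force'],s['width'],s['gripper_force'])
v=s['position'][:2]-np.array([.5217,.1425]);print(np.hypot(*v),np.arctan2(v[1],v[0])-np.pi/2-.192)
E
```

```text
[0.47223595 0.2071532  0.06400199] [-2.25446876 10.41798957 -1.48380977] 0.23564398100121126 14.99742105603218
0.0814047177910318 0.4610746469553894
```

```bash
python3 - <<'E'
from h import *
piv=np.array([.5217,.1435]);p0=arm.observe()['position']
a0=np.arctan2(p0[1]-piv[1],p0[0]-piv[0]);a1=np.pi/2+.192+1.62
plan([(piv[0]+.081*np.cos(a),piv[1]+.081*np.sin(a),.0638,None,1) for a in np.linspace(a0,a1,13)[1:]],0)
E
```

```text
[[0.0,0.1,-0.29,0.01,0.04,-0.02,0.0],[0.0,0.05,-0.31,0.0,0.0,0.0,0.0],[0.0,0.03,-0.31,0.0,0.0,0.0,0.0],[0.0,-0.01,-0.31,0.0,0.0,0.0,0.0],[0.0,-0.04,-0.31,0.0,0.0,0.0,0.0],[0.0,-0.06,-0.3,0.0,0.0,0.0,0.0],[0.0,-0.09,-0.3,0.0,0.0,0.0,0.0],[0.0,-0.13,-0.29,0.0,0.0,0.0,0.0]]
[[0.0,-0.14,-0.27,0.0,0.0,0.0,0.0],[0.0,-0.18,-0.26,0.0,0.0,0.0,0.0],[0.0,-0.2,-0.24,0.0,0.0,0.0,0.0],[0.0,-0.22,-0.22,0.0,0.0,0.0,0.0]]
end [0.4431 0.124  0.0637] 0.978
```

carry_out:
  commands:
    - [0,0.12,-0.27,0,0,0,0]
    - [0,0.06,-0.3,0,0,0,0]
    - [0,0.03,-0.31,0,0,0,0]
    - [0,-0.01,-0.31,0,0,0,0]
    - [0,-0.04,-0.31,0,0,0,0]
    - [0,-0.06,-0.3,0,0,0,0]

```text
clock: 7.1
position: [0.4458, 0.1695, 0.0643]
ee_rot: [0.919, 3.003, 0.003]
force: [-1.7, 5.5, 2.9]
width: 0.241
gripper_force: 15.0
```

```bash
python3 - <<'E'
from h import *
s=arm.observe();print(s['position'],s['force'],s['width'],s['gripper_force'],s['joints'].round(2))
v=s['position'][:2]-np.array([.5217,.1425]);print(np.hypot(*v),np.arctan2(v[1],v[0])+2*np.pi*(v[1]<0)-np.pi/2-.192)
E
```

```text
[0.44580873 0.16952486 0.06425412] [-1.66843931  5.5060457   2.8532135 ] 0.2405445792714447 14.999297261238098 [ 0.05  0.51 -0.69  2.06  0.48  0.73  0.03]
0.08055946703903444 1.0366977694877717
```

carry_out:
  commands:
    - [0,-0.09,-0.3,0,0,0,0]
    - [0,-0.13,-0.29,0,0,0,0]
    - [0,-0.14,-0.27,0,0,0,0]
    - [0,-0.18,-0.26,0,0,0,0]
    - [0,-0.2,-0.24,0,0,0,0]
    - [0,-0.22,-0.22,0,0,0,0]
    - [0,0,0,0,0,0,0]

```text
clock: 7.8
position: [0.4441, 0.1245, 0.0645]
ee_rot: [0.919, 3.003, 0.007]
force: [-0.8, 9.8, 1.9]
width: 0.239
gripper_force: 15.0
```

```bash
python3 - <<'E'
from h import *
s=arm.observe();print(s['position'],s['force'],s['width'],s['gripper_force'],s['joints'].round(2))
v=s['position'][:2]-np.array([.5217,.1425]);print(np.hypot(*v),np.arctan2(v[1],v[0])+2*np.pi*(v[1]<0)-np.pi/2-.192)
E
```

```text
[0.44406838 0.12454405 0.06448796] [-0.7633719   9.77211638  1.88213931] 0.2389616870990217 15.000369250774384 [ 0.15  0.49 -0.69  2.1   0.48  0.71  0.12]
0.07968114571699766 1.6060960946743663
```

carry_out:
  commands:
    - [0,-0.09,-0.08,0,0,0,0]
    - [0,0,0,0,0,0,0]

```text
clock: 8.0
position: [0.4441, 0.1244, 0.0645]
ee_rot: [-0.916, -3.005, -0.012]
force: [-3.4, 19.1, -0.0]
width: 0.237
gripper_force: 15.0
```

```bash
python3 - <<'E'
from h import *
s=arm.observe();print(s['position'],s['force'],s['width'],s['gripper_force'])
plan([(*s['position'][:2],.23,.977,.9)],1)
E
```

```text
[0.44413981 0.12435492 0.06452686] [-3.36050856 19.05361049 -0.02252743] 0.23673519377249472 15.003181993961334
[[1.0,0.0,0.01,-0.83,0.01,0.0,0.0],[1.0,0.0,0.0,-0.83,0.01,0.0,0.0],[1.0,0.0,0.0,-0.83,0.01,0.0,0.0],[1.0,0.0,0.0,-0.83,0.01,0.0,0.0],[1.0,0.0,0.0,-0.83,0.01,0.0,0.0],[1.0,0.0,0.0,-0.83,0.01,0.0,0.0],[1.0,0.0,0.0,-0.83,0.01,0.0,0.0],[1.0,0.0,0.0,-0.83,0.01,0.0,0.0]]
end [0.4443 0.1239 0.2305] 0.979
```

carry_out:
  commands:
    - [0,0.09,0.08,0,0,0,0]
    - [0,0.06,0.05,0,0,0,0]
    - [0.6,0,0,0,0,0,0]
    - [0.6,0,0,0,0,0,0]
    - [0.6,0,0,0,0,0,0]
    - [0.6,0,0,0,0,0,0]

```text
clock: 8.6
position: [0.4426, 0.1231, 0.0635]
ee_rot: [-0.923, -3.003, 0.002]
force: [0.3, -0.5, -0.3]
width: 0.532
gripper_force: 0.0
```

carry_out:
  commands:
    - [0.6,0,0,-0.5,0,0,0]
    - [0.6,0,0,-0.8,0,0,0]
    - [0.6,0,0,-0.9,0,0,0]
    - [0.6,0,0,-0.9,0,0,0]
    - [0.6,0,0,-0.9,0,0,0]
    - [0.6,0,0,-0.9,0,0,0]
    - [0.6,0,0,-0.9,0,0,0]
    - [0.6,0,0,-0.9,0,0,0]

```text
clock: 9.4
position: [0.4424, 0.1235, 0.2329]
ee_rot: [-0.922, -3.003, 0.001]
force: [0.5, 0.6, -0.2]
width: 0.6
gripper_force: 0.0
```

```bash
python3 - <<'E'
from h import *
from scipy.optimize import least_squares
s=arm.observe();print(s['position'],s['force'],s['width'],s['joints'].round(2))
for cam in('scene','side','wrist'):
    d=shot(cam);P=d['P'].reshape(-1,3);m=(d['range_z'].ravel()>0);C=d['pixels'].reshape(-1,3).astype(int)
    for n,c,zl,zh,rad,sr in(('vase',(.537,.064),.135,.146,.036,.06),('vbody',(.537,.064),.08,.1,.042,.055),('knob',(.444,.1245),.07,.098,.011,.03)):
        k=m&(np.hypot(P[:,0]-c[0],P[:,1]-c[1])<sr)&(P[:,2]>zl)&(P[:,2]<zh);q=P[k]
        if len(q)<10: print(n,len(q));continue
        f=least_squares(lambda p:np.hypot(q[:,0]-p[0],q[:,1]-p[1])-rad,c,loss='soft_l1',f_scale=.002);print(cam,n,len(q),f.x.round(4),np.sqrt(np.mean(f.fun**2)).round(4))
E
```

```text
[0.44235194 0.12350494 0.23285133] [ 0.50741703  0.63856246 -0.21413576] 0.6003406842340593 [ 0.31  0.26 -0.83  1.9   0.22  1.07  0.36]
scene vase 148 [0.539  0.0609] 0.0022
scene vbody 150 [0.5371 0.0621] 0.0024
scene knob 21 [0.4522 0.1333] 0.005
side vase 200 [0.5411 0.0627] 0.0021
side vbody 210 [0.5416 0.0598] 0.0013
side knob 81 [0.4403 0.158 ] 0.004
wrist vase 310 [0.5383 0.0609] 0.0019
wrist vbody 948 [0.5351 0.063 ] 0.0028
wrist knob 104 [0.4407 0.1407] 0.0005
```

```bash
python3 - <<'E'
from h import *
d=shot('wrist');cv2.imwrite('pics/w2.png',d['pixels'][...,::-1])
P=d['P'].reshape(-1,3);C=d['pixels'].reshape(-1,3).astype(int)
k=(P[:,2]>.075)&(P[:,2]<.105)&(C.max(1)<70)&(abs(P[:,0]-.45)<.08)&(abs(P[:,1]-.15)<.08)
q=P[k];print(len(q),q.min(0),q.max(0),q.mean(0))
E
```

```text
364 [0.42937437 0.13029861 0.07517757] [0.45114608 0.1517679  0.10173607] [0.43852492 0.14177116 0.09747425]
```

View pics/w2.png

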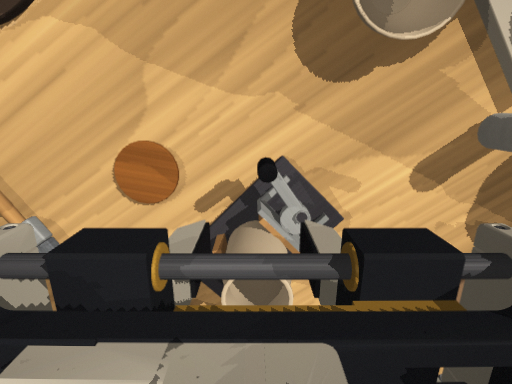

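The wrist view shows the knob at (267,170): the lever came back to about 1.4 rad on release. I'll push it home with shut fingers along the tangent, then lift straight off.

```bash
python3 - <<'E'
from h import *
plan([(.431,.182,.18,.221,.9),(.431,.182,.068,.221,.9)],0)
E
```

```text
[[0.0,0.21,0.21,0.26,0.0,0.0,0.94],[0.0,0.23,0.19,0.26,0.0,0.0,0.94],[0.0,0.25,0.17,0.26,0.0,0.0,0.94],[0.0,0.26,0.14,0.26,0.0,0.0,0.94],[0.0,0.28,0.12,0.26,0.0,0.0,0.94],[0.0,0.28,0.09,0.26,0.0,0.0,0.94],[0.0,0.29,0.06,0.26,0.0,0.0,0.94],[0.0,0.3,0.03,0.26,0.0,0.0,0.94]]
[[0.0,0.0,0.0,0.89,0.0,0.0,0.0],[0.0,0.0,0.0,0.89,0.0,0.0,0.0],[0.0,0.0,0.0,0.89,0.0,0.0,0.0],[0.0,0.0,0.0,0.89,0.0,0.0,0.0],[0.0,0.0,0.0,0.89,0.0,0.0,0.0]]
end [0.4313 0.182  0.0685] 0.222
```

carry_out:
  commands:
    - [0,0.21,0.21,0.26,0,0,0.94]
    - [0,0.23,0.19,0.26,0,0,0.94]
    - [0,0.25,0.17,0.26,0,0,0.94]
    - [0,0.26,0.14,0.26,0,0,0.94]
    - [0,0.28,0.12,0.26,0,0,0.94]
    - [0,0.28,0.09,0.26,0,0,0.94]
    - [0,0.29,0.06,0.26,0,0,0.94]
    - [0,0.3,0.03,0.26,0,0,0.94]

```text
clock: 10.4
position: [0.4303, 0.1821, 0.178]
ee_rot: [-1.965, -2.45, 0.003]
force: [-0.1, 0.3, -0.7]
width: 0.01
gripper_force: 0.0
```

carry_out:
  commands:
    - [0,0,0,0.9,0,0,0]
    - [0,0,0,0.9,0,0,0]
    - [0,0,0,0.9,0,0,0]
    - [0,0,0,0.9,0,0,0]
    - [0,0,0,0.85,0,0,0]
    - [0,0,0,0,0,0,0]

```text
clock: 11.0
position: [0.4287, 0.181, 0.0652]
ee_rot: [-1.958, -2.453, 0.009]
force: [-0.7, -1.2, 0.9]
width: 0.006
gripper_force: 0.0
```

carry_out:
  commands:
    - [0,-0.3,0,0,0,0,0]
    - [0,-0.3,0,0,0,0,0]
    - [0,-0.3,0,0,0,0,0]
    - [0,-0.3,0,0,0,0,0]
    - [0,0,0,0,0,0,0]

```text
clock: 11.5
position: [0.4378, 0.1529, 0.0686]
ee_rot: [-1.961, -2.454, -0.002]
force: [-2.3, 2.3, 1.2]
width: -0.001
gripper_force: 1.6
```

```bash
python3 - <<'E'
from h import *
s=arm.observe();print(s['clock'],s['position'],s['force'],s['width'],s['joints'].round(2))
E
```

```text
11.5 [0.43779248 0.15291303 0.06863801] [-2.29940848  2.26567218  1.17451055] -0.0013900003106022995 [ 0.01  0.46 -0.59  2.1   0.4   0.69 -0.62]
```

carry_out:
  commands:
    - [0,-0.2,0,0,0,0,0]
    - [0,-0.15,0,0,0,0,0]
    - [0,0,0,0,0,0,0]

```text
clock: 11.8
position: [0.4389, 0.1457, 0.0686]
ee_rot: [-1.958, -2.454, -0.002]
force: [-5.7, 5.5, 0.6]
width: 0.004
gripper_force: 3.3
```

carry_out:
  commands:
    - [0,-0.12,0,0,0,0,0]
    - [0,0,0,0,0,0,0]

```text
clock: 12.0
position: [0.4391, 0.1447, 0.0686]
ee_rot: [-1.956, -2.455, -0.005]
force: [-8.2, 13.2, 0.6]
width: 0.004
gripper_force: 6.9
```

carry_out:
  commands:
    - [0,0.1,0,0,0,0,0]
    - [0,0.15,0,0,0,0,0]
    - [0,0.3,0,0,0,0,0]
    - [0,0.3,0,0,0,0,0]
    - [0,0,0,-0.8,0,0,0]
    - [0,0,0,-0.9,0,0,0]
    - [0,0,0,-0.9,0,0,0]
    - [0,0,0,-0.9,0,0,0]

```text
clock: 12.8
position: [0.4356, 0.1622, 0.1565]
ee_rot: [1.961, 2.454, -0.001]
force: [0.7, -0.0, -0.0]
width: 0.005
gripper_force: 0.0
```

```bash
python3 - <<'E'
from h import *
s=arm.observe();print(s['clock'],s['position'],s['force'])
d=shot('wrist');cv2.imwrite('pics/w3.png',d['pixels'][...,::-1])
P=d['P'].reshape(-1,3);C=d['pixels'].reshape(-1,3).astype(int)
for lo in(.075,.095):
    k=(P[:,2]>lo)&(P[:,2]<.105)&(C.max(1)<70)&(abs(P[:,0]-.45)<.08)&(abs(P[:,1]-.13)<.08)
    q=P[k];print(len(q),q.min(0),q.max(0),q.mean(0)) if len(q) else 0
E
```

```text
12.8 [0.43560093 0.162187   0.15647965] [ 0.68127629 -0.02861796 -0.00334585]
214 [0.43037039 0.14261495 0.07510935] [0.44963209 0.15227588 0.10026962] [0.43873959 0.14993973 0.08742445]
41 [0.43382505 0.14830961 0.09514029] [0.44540364 0.15209249 0.10026962] [0.43817353 0.15026902 0.09784565]
```

```bash
python3 - <<'E'
from h import *
from scipy.optimize import least_squares
for cam in('side','scene','wrist'):
    d=shot(cam);P=d['P'].reshape(-1,3);C=d['pixels'].reshape(-1,3).astype(int)
    k=(P[:,2]>.072)&(P[:,2]<.098)&(C.max(1)<70)&(abs(P[:,0]-.44)<.04)&(abs(P[:,1]-.135)<.04)
    q=P[k]
    if len(q)<8: print(cam,len(q));continue
    f=least_squares(lambda p:np.hypot(q[:,0]-p[0],q[:,1]-p[1])-.011,q.mean(0)[:2]);print(cam,len(q),f.x.round(4),np.sqrt(np.mean(f.fun**2)).round(4),q.min(0),q.max(0))
    if cam=='side':
        a=d['pixels'][200:300,200:330,::-1];cv2.imwrite('pics/s3.png',cv2.resize(a,(780,600)))
E
```

```text
side 61 [0.4443 0.1399] 0.0013 [0.43524946 0.13532637 0.07247906] [0.4520821  0.15338881 0.09795691]
scene 10 [0.4402 0.1427] 0.0017 [0.43961117 0.13237299 0.08961878] [0.45330541 0.14365398 0.09732674]
wrist 208 [0.4408 0.1406] 0.0003 [0.43050232 0.14365293 0.07209945] [0.45003715 0.15250181 0.09798329]
```

View pics/s3.png

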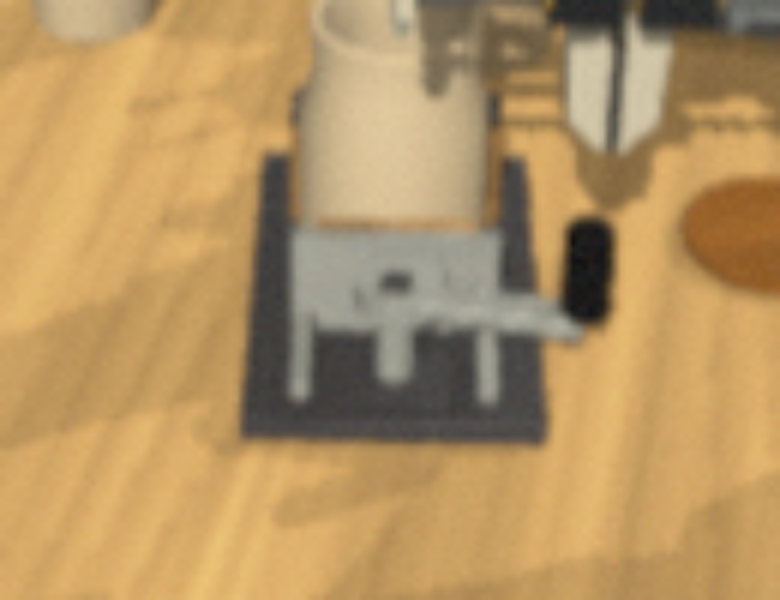

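The side crop shows the knob at (590,270), lever short of fully parallel to the jaw (about 1.4 rad). I'll push again, unload only to near-zero force and see whether it follows.

carry_out:
  commands:
    - [0,0.4,0,0.5,0,0,0]
    - [0,0,0,1,0,0,0]
    - [0,0,0,1,0,0,0]
    - [0,0,0,1,0,0,0]
    - [0,0,0,0,0,0,0]
    - [0,-0.4,0,0,0,0,0]
    - [0,-0.3,0,0,0,0,0]
    - [0,0,0,0,0,0,0]

```text
clock: 13.8
position: [0.4374, 0.1546, 0.0688]
ee_rot: [-1.961, -2.454, -0.001]
force: [-2.2, 2.8, -1.0]
width: 0.003
gripper_force: 1.3
```

carry_out:
  commands:
    - [0,-0.2,0,0,0,0,0]
    - [0,-0.15,0,0,0,0,0]
    - [0,-0.1,0,0,0,0,0]
    - [0,0,0,0,0,0,0]

```text
clock: 14.2
position: [0.4392, 0.1454, 0.069]
ee_rot: [-1.959, -2.455, -0.003]
force: [-6.1, 6.0, -0.7]
width: 0.007
gripper_force: 3.8
```

carry_out:
  commands:
    - [0,-0.08,0,0,0,0,0]
    - [0,0,0,0,0,0,0]

```text
clock: 14.4
position: [0.4393, 0.1448, 0.069]
ee_rot: [-1.956, -2.455, -0.005]
force: [-8.1, 11.7, -1.3]
width: 0.007
gripper_force: 6.3
```

carry_out:
  commands:
    - [0,0.05,0,0,0,0,0]
    - [0,0,0,0,0,0,0]

```text
clock: 14.6
position: [0.4394, 0.145, 0.069]
ee_rot: [-1.958, -2.455, -0.003]
force: [-6.5, 8.6, -0.2]
width: 0.004
gripper_force: 4.4
```

carry_out:
  commands:
    - [0,0.07,0,0,0,0,0]
    - [0,0,0,0,0,0,0]

```text
clock: 14.8
position: [0.4393, 0.1463, 0.069]
ee_rot: [-1.959, -2.455, -0.003]
force: [-5.4, 7.0, 0.1]
width: 0.003
gripper_force: 3.7
```

carry_out:
  commands:
    - [0,0.05,0,0,0,0,0]
    - [0,0,0,0,0,0,0]

```text
clock: 15.0
position: [0.4392, 0.1472, 0.069]
ee_rot: [-1.96, -2.455, -0.003]
force: [-4.3, 5.6, -0.9]
width: 0.004
gripper_force: 3.2
```

carry_out:
  commands:
    - [0,0.04,0,0,0,0,0]
    - [0,0,0,0,0,0,0]

```text
clock: 15.2
position: [0.4392, 0.148, 0.069]
ee_rot: [-1.96, -2.455, -0.003]
force: [-3.5, 4.9, -1.1]
width: 0.004
gripper_force: 2.8
```

```bash
cat >> h.py <<'E'
def knob(cam='wrist',c=(.44,.135),tol=.04):
    from scipy.optimize import least_squares
    d=shot(cam);P=d['P'].reshape(-1,3);C=d['pixels'].reshape(-1,3).astype(int)
    k=(P[:,2]>.072)&(P[:,2]<.098)&(C.max(1)<70)&(abs(P[:,0]-c[0])<tol)&(abs(P[:,1]-c[1])<tol);q=P[k]
    if len(q)<8: print(cam,len(q));return
    f=least_squares(lambda p:np.hypot(q[:,0]-p[0],q[:,1]-p[1])-.011,q.mean(0)[:2]);v=f.x-[.5217,.1425]
    print(cam,len(q),f.x.round(4),np.sqrt(np.mean(f.fun**2)).round(4),'angle',(np.arctan2(v[1],v[0])%(2*np.pi)-np.pi/2-.192).round(3))
E
python3 -c "
from h import *
knob();knob('side')"
```

```text
wrist 136 [0.4329 0.1676] 0.0003 angle 1.104
side 0
```

carry_out:
  commands:
    - [0,-0.15,0,0,0,0,0]
    - [0,0,0,0,0,0,0]
    - [0,0,0,-1,0,0,0]
    - [0,0,0,-1,0,0,0]
    - [0,0,0,-1,0,0,0]
    - [0,0,0,-0.5,0,0,0]
    - [0,0,0,0,0,0,0]

```text
clock: 16.0
position: [0.4415, 0.1435, 0.1575]
ee_rot: [1.96, 2.451, 0.005]
force: [0.6, 0.1, -0.2]
width: 0.008
gripper_force: 0.0
```

```bash
python3 - <<'E'
from h import *
knob();knob('side');knob('scene')
d=shot('wrist');P=d['P'].reshape(-1,3);C=d['pixels'].reshape(-1,3).astype(int)
# jaw/plate geometry
m=(P[:,2]>.045)&(P[:,2]<.068)&(abs(P[:,0]-.53)<.1)&(abs(P[:,1]-.12)<.05)&(C.max(1)-C.min(1)<25)&(C.max(1)>70)
q=P[m];print(len(q),cv2.minAreaRect(q[:,:2].astype(np.float32)))
m=(P[:,2]>.068)&(P[:,2]<.09)&(np.hypot(P[:,0]-.522,P[:,1]-.142)<.025);q=P[m];print(len(q),q.mean(0) if len(q) else 0)
E
```

```text
wrist 208 [0.4408 0.1405] 0.0004 angle 1.403
side 58 [0.4441 0.1401] 0.0013 angle 1.41
scene 9 [0.4381 0.1425] 0.0017 angle 1.378
2155 ((0.5081701874732971, 0.1381663680076599), (0.034106358885765076, 0.1311516910791397), 79.35700988769531)
0 0
```

carry_out:
  commands:
    - [0,0.6,0,0,0,0,0]
    - [0,0.6,0,0.3,0,0,0]
    - [0,0,0,1,0,0,0]
    - [0,0,0,1,0,0,0]
    - [0,0,0,1,0,0,0]
    - [0,0,0,0.2,0,0,0]
    - [0,-0.5,0,0,0,0,0]
    - [0,-0.4,0,0,0,0,0]

```text
clock: 17.0
position: [0.4375, 0.1514, 0.0682]
ee_rot: [-1.958, -2.455, -0.0]
force: [-6.1, 7.5, -2.5]
width: 0.004
gripper_force: 4.5
```

carry_out:
  commands:
    - [0,-0.2,0,0,0,0,0]
    - [0,-0.15,0,0,0,0,0]
    - [0,0,0,0,0,0,0]

```text
clock: 17.3
position: [0.439, 0.1448, 0.0687]
ee_rot: [-1.956, -2.454, -0.004]
force: [-7.3, 12.6, -6.3]
width: 0.001
gripper_force: 6.8
```

```bash
python3 - <<'E'
from h import *
s=arm.observe();print(s['clock'],s['position'],s['force'])
knob('scene');knob('side')
from scipy.optimize import least_squares
for cam in('scene','side'):
    d=shot(cam);P=d['P'].reshape(-1,3);m=(d['range_z'].ravel()>0)
    for n,zl,zh,rad,sr in(('rim',.135,.146,.036,.06),('body',.08,.1,.042,.055)):
        k=m&(np.hypot(P[:,0]-.539,P[:,1]-.062)<sr)&(P[:,2]>zl)&(P[:,2]<zh);q=P[k]
        f=least_squares(lambda p:np.hypot(q[:,0]-p[0],q[:,1]-p[1])-rad,(.539,.062),loss='soft_l1',f_scale=.002);print(cam,n,f.x.round(4))
E
```

```text
17.3 [0.43904021 0.14475491 0.06874702] [-7.33446666 12.6010184  -6.26928539]
scene 0
side 0
scene rim [0.5389 0.0605]
scene body [0.5372 0.0617]
side rim [0.5408 0.0627]
side body [0.5416 0.0595]
```

carry_out:
  commands:
    - [0,-0.1,0,0,0,0,0]
    - [0,0,0,0,0,0,0]
    - [0,0,0,0,0,0,0]
    - [0,0,0,0,0,0,0]
    - [0,0,0,0,0,0,0]
    - [0,0,0,0,0,0,0]
    - [0,0,0,0,0,0,0]
    - [0,0,0,0,0,0,0]

```text
clock: 18.3
position: [0.4391, 0.1445, 0.0688]
ee_rot: [-1.953, -2.455, -0.007]
force: [-9.9, 20.0, -8.3]
width: 0.008
gripper_force: 10.2
```

carry_out:
  commands:
    - [0,0.1,0,0,0,0,0]
    - [0,0.1,0,0,0,0,0]
    - [0,0.04,0,0,0,0,0]
    - [0,0,0,0,0,0,0]

```text
clock: 18.7
position: [0.4393, 0.1466, 0.0689]
ee_rot: [-1.959, -2.455, -0.003]
force: [-3.9, 7.2, -2.9]
width: 0.006
gripper_force: 3.6
```

carry_out:
  commands:
    - [0,0.04,0,0,0,0,0]
    - [0,0.04,0,0,0,0,0]
    - [0,0,0,0,0,0,0]

```text
clock: 19.0
position: [0.4392, 0.1481, 0.069]
ee_rot: [-1.96, -2.455, -0.002]
force: [-2.6, 4.8, -3.6]
width: 0.002
gripper_force: 2.8
```

carry_out:
  commands:
    - [0,0.05,0,0,0,0,0]
    - [0,0.05,0,0,0,0,0]
    - [0,0,0,0,0,0,0]

```text
clock: 19.3
position: [0.439, 0.1504, 0.0687]
ee_rot: [1.96, 2.454, 0.002]
force: [-2.2, 3.4, 3.4]
width: 0.003
gripper_force: 2.1
```

carry_out:
  commands:
    - [0,0.05,0,0,0,0,0]
    - [0,0.05,0,0,0,0,0]
    - [0,0,0,0,0,0,0]

```text
clock: 19.6
position: [0.4385, 0.1529, 0.0682]
ee_rot: [1.96, 2.454, 0.001]
force: [-0.4, 3.9, 2.0]
width: 0.008
gripper_force: 1.5
```

```bash
python3 - <<'E'
from h import *
plan([(.43,.165,.07,.221,1),(.43,.165,.17,.221,.95),(.545,-.30,.25,.221,.95)],.6)
E
```

```text
[[0.6,0.55,-0.22,-0.07,0.01,0.0,0.02],[0.6,0.0,0.0,-0.8,0.0,0.0,0.0],[0.6,0.0,0.0,-0.8,0.0,0.0,0.0],[0.6,0.0,0.0,-0.8,0.0,0.0,0.0],[0.6,0.0,0.0,-0.8,0.0,0.0,0.0],[0.6,0.0,0.0,-0.8,0.0,0.0,0.0],[0.6,-0.91,0.02,-0.15,0.0,0.0,0.0],[0.6,-0.91,0.02,-0.15,0.0,0.0,0.0]]
[[0.6,-0.91,0.02,-0.15,0.0,0.0,0.0],[0.6,-0.91,0.02,-0.15,0.0,0.0,0.0],[0.6,-0.91,0.02,-0.15,0.0,0.0,0.0],[0.6,-0.91,0.02,-0.15,0.0,0.0,0.0],[0.6,-0.91,0.02,-0.15,0.0,0.0,0.0],[0.6,-0.91,0.02,-0.15,0.0,0.0,0.0],[0.6,-0.91,0.02,-0.15,0.0,0.0,0.0],[0.6,-0.91,0.02,-0.15,0.0,0.0,0.0]]
[[0.6,-0.91,0.02,-0.15,0.0,0.0,0.0],[0.6,-0.91,0.02,-0.15,0.0,0.0,0.0],[0.6,-0.91,0.02,-0.15,0.0,0.0,0.0],[0.6,-0.91,0.02,-0.15,0.0,0.0,0.0],[0.6,-0.91,0.02,-0.15,0.0,0.0,0.0],[0.6,-0.91,0.02,-0.15,0.0,0.0,0.0],[0.6,-0.91,0.02,-0.15,0.0,0.0,0.0],[0.6,-0.91,0.02,-0.15,0.0,0.0,0.0]]
[[0.6,-0.91,0.02,-0.15,0.0,0.0,0.0],[0.6,-0.91,0.02,-0.15,0.0,0.0,0.0],[0.6,-0.91,0.02,-0.15,0.0,0.0,0.0]]
end [ 0.545  -0.2987  0.2487] 0.221
```

carry_out:
  commands:
    - [0,0.5,-0.2,0,0,0,0]
    - [0.4,0,0,-0.8,0,0,0]
    - [0.6,0,0,-0.8,0,0,0]
    - [0.6,0,0,-0.8,0,0,0]
    - [0.6,0,0,-0.8,0,0,0]
    - [0.6,0,0,-0.8,0,0,0]
    - [0.6,-0.91,0.02,-0.15,0,0,0]
    - [0.6,-0.91,0.02,-0.15,0,0,0]

```text
clock: 20.4
position: [0.4407, 0.1198, 0.1759]
ee_rot: [1.958, 2.456, -0.001]
force: [0.3, -0.1, -0.0]
width: 0.561
gripper_force: 0.0
```

carry_out:
  commands:
    - [0.6,-0.91,0.02,-0.15,0,0,0]
    - [0.6,-0.91,0.02,-0.15,0,0,0]
    - [0.6,-0.91,0.02,-0.15,0,0,0]
    - [0.6,-0.91,0.02,-0.15,0,0,0]
    - [0.6,-0.91,0.02,-0.15,0,0,0]
    - [0.6,-0.91,0.02,-0.15,0,0,0]
    - [0.6,-0.91,0.02,-0.15,0,0,0]
    - [0.6,-0.91,0.02,-0.15,0,0,0]

```text
clock: 21.2
position: [0.4847, -0.0574, 0.2052]
ee_rot: [-1.96, -2.454, 0.002]
force: [0.6, 0.4, -0.2]
width: 0.601
gripper_force: 0.0
```

```bash
cat >> h.py <<'E'
def circ(cam,name,c,zl,zh,rad,rin,rout,d=None):
    from scipy.optimize import least_squares
    d=d or shot(cam);P=d['P'].reshape(-1,3)
    r=np.hypot(P[:,0]-c[0],P[:,1]-c[1]);k=(r<rout)&(r>rin)&(P[:,2]>zl)&(P[:,2]<zh)&(d['range_z'].ravel()>0);q=P[k]
    if len(q)<10: print(cam,name,len(q));return d
    f=least_squares(lambda p:np.hypot(q[:,0]-p[0],q[:,1]-p[1])-rad,c,loss='soft_l1',f_scale=.001)
    print(cam,name,len(q),f.x.round(4),np.sqrt(np.mean(f.fun**2)).round(4),'z',q[:,2].min().round(3),q[:,2].max().round(3));return d
E
python3 - <<'E'
from h import *
s=arm.observe();print(s['clock'],s['position'],s['joints'].round(2))
for cam in('side','scene','wrist'):
    d=circ(cam,'crock',(.55,-.323),.078,.09,.0355,.028,.05)
    circ(cam,'handle',(.5478,-.3216),.15,.198,.011,0,.03,d)
    circ(cam,'knob',(.441,.1406),.072,.098,.011,0,.02,d)
    circ(cam,'rim',(.539,.0615),.135,.146,.036,0,.05,d)
E
```

```text
21.2 [ 0.48467801 -0.05744934  0.20519061] [ 0.5   0.3  -0.61  1.89  0.2   1.02  0.03]
side crock 70 [ 0.5502 -0.3239] 0.0026 z 0.078 0.085
side handle 17 [ 0.5502 -0.322 ] 0.0014 z 0.152 0.183
side knob 76 [0.444  0.1399] 0.001 z 0.072 0.098
side rim 207 [0.5413 0.0627] 0.0021 z 0.135 0.146
scene crock 176 [ 0.55   -0.3272] 0.0019 z 0.078 0.09
scene handle 112 [ 0.5457 -0.3211] 0.0012 z 0.15 0.198
scene knob 20 [0.4386 0.1422] 0.0015 z 0.078 0.098
scene rim 151 [0.5387 0.0611] 0.0023 z 0.135 0.146
wrist crock 0
wrist handle 0
wrist knob 0
wrist rim 2895 [0.537  0.0599] 0.002 z 0.135 0.145
```

```bash
python3 - <<'E'
from h import *
plan([(.5478,-.3217,.25,.221,.95),(.5478,-.3217,.164,.221,.7)],.6)
E
```

```text
[[0.6,-0.9,0.01,-0.15,0.0,0.0,0.0],[0.6,-0.9,0.01,-0.15,0.0,0.0,0.0],[0.6,-0.9,0.01,-0.15,0.0,0.0,0.0],[0.6,-0.9,0.01,-0.15,0.0,0.0,0.0],[0.6,-0.9,0.01,-0.15,0.0,0.0,0.0],[0.6,-0.9,0.01,-0.15,0.0,0.0,0.0],[0.6,-0.9,0.01,-0.15,0.0,0.0,0.0],[0.6,-0.9,0.01,-0.15,0.0,0.0,0.0]]
[[0.6,-0.9,0.01,-0.15,0.0,0.0,0.0],[0.6,-0.9,0.01,-0.15,0.0,0.0,0.0],[0.6,-0.9,0.01,-0.15,0.0,0.0,0.0],[0.6,-0.9,0.01,-0.15,0.0,0.0,0.0],[0.6,-0.01,0.01,0.69,0.0,0.0,0.0],[0.6,-0.01,0.01,0.69,0.0,0.0,0.0],[0.6,-0.01,0.01,0.69,0.0,0.0,0.0],[0.6,-0.01,0.01,0.69,0.0,0.0,0.0]]
[[0.6,-0.01,0.01,0.69,0.0,0.0,0.0]]
end [ 0.5483 -0.3218  0.1639] 0.22
```

carry_out:
  commands:
    - [0.6,-0.9,0,-0.22,0,0,0]
    - [0.6,-0.9,0,-0.22,0,0,0]
    - [0.6,-0.9,0,-0.22,0,0,0]
    - [0.6,-0.9,0,-0.22,0,0,0]
    - [0.6,-0.9,0,-0.22,0,0,0]
    - [0.6,-0.9,0,-0.22,0,0,0]
    - [0.6,-0.9,0.02,-0.22,0,0,0]
    - [0.6,-0.9,0.02,-0.22,0,0,0]

```text
clock: 22.15
position: [0.5261, -0.2313, 0.2493]
ee_rot: [-1.958, -2.455, 0.001]
force: [1.6, -0.0, 0.6]
width: 0.596
gripper_force: 0.0
```

carry_out:
  commands:
    - [0.6,-0.9,0.02,0,0,0,0]
    - [0.6,-0.9,0.02,0,0,0,0]
    - [0.6,-0.9,0.02,0,0,0,0]
    - [0.6,-0.9,0.02,0,0,0,0]
    - [0.6,0,0,0,0,0,0]

```text
clock: 22.65
position: [0.5478, -0.3215, 0.2483]
ee_rot: [-1.963, -2.451, 0.002]
force: [0.1, -0.1, -1.7]
width: 0.599
gripper_force: 0.0
```

```bash
python3 - <<'E'
from h import *
s=arm.observe();print(s['clock'],s['position'],s['ee_rot'],s['joints'].round(2))
d=shot('wrist');P=d['P'].reshape(-1,3)
k=(np.hypot(P[:,0]-.548,P[:,1]+.3217)<.03)&(P[:,2]>.195)&(P[:,2]<.22);q=P[k];print(len(q),q.mean(0) if len(q) else 0)
cv2.imwrite('pics/w4.png',d['pixels'][...,::-1])
plan([(.5478,-.3217,.164,.221,.7)],.6)
E
```

```text
22.65 [ 0.54778866 -0.32146949  0.24832629] [-1.96322074e+00 -2.45125286e+00  2.23102375e-03] [ 0.77  0.49 -0.5   1.48  0.24  1.23  0.46]
677 [ 0.54596448 -0.31966288  0.20642996]
[[0.6,-0.02,0.0,0.68,0.0,0.0,0.0],[0.6,-0.02,0.0,0.68,0.0,0.0,0.0],[0.6,-0.02,0.0,0.68,0.0,0.0,0.0],[0.6,-0.02,0.0,0.68,0.0,0.0,0.0],[0.6,-0.02,0.0,0.68,0.0,0.0,0.0]]
end [ 0.5483 -0.3217  0.1635] 0.222
```

View pics/w4.png

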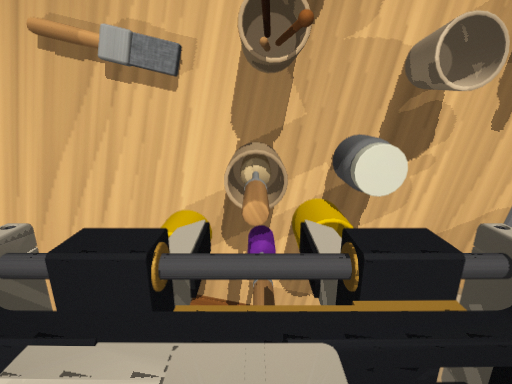

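Picture: brush handle at (257,205) in the crock, centred between the fingers; purple look-alike at (260,240), clear of them.

carry_out:
  commands:
    - [0.6,-0.02,0,0.68,0,0,0]
    - [0.6,-0.02,0,0.68,0,0,0]
    - [0.6,0,0,0.68,0,0,0]
    - [0.6,0,0,0.68,0,0,0]
    - [0.6,0,0,0.68,0,0,0]
    - [0.6,0,0,0,0,0,0]

```text
clock: 23.3
position: [0.547, -0.3178, 0.1622]
ee_rot: [-1.955, -2.453, 0.001]
force: [-0.3, -0.1, 0.5]
width: 0.598
gripper_force: 0.0
```

carry_out:
  commands:
    - [0,0,0,0,0,0,0]
    - [0,0,0,0,0,0,0]
    - [0,0,0,0,0,0,0]
    - [0,0,0,0,0,0,0]
    - [0,0,0,0,0,0,0]
    - [0,0,0,0,0,0,0]
    - [0,0,0,0,0,0,0]
  squeeze: 25

```text
clock: 24.0
position: [0.5484, -0.3208, 0.165]
ee_rot: [1.96, 2.454, -0.0]
force: [0.2, 0.1, 4.8]
width: 0.234
gripper_force: 25.0
```

```bash
python3 - <<'E'
from h import *
s=arm.observe();print(s['clock'],s['position'],s['force'],s['width'],s['gripper_force'],s['joints'].round(2))
plan([(.548,-.3217,.285,.221,.8),(.5393,.0612,.335,.221,.95)],0)
E
```

```text
24.0 [ 0.54843671 -0.32079536  0.16495854] [0.19092472 0.09430281 4.83307328] 0.23446012828092108 25.001257359981537 [ 0.76  0.55 -0.48  1.59  0.28  1.07  0.43]
[[0.0,0.0,0.0,-0.69,0.0,0.0,0.0],[0.0,0.0,0.0,-0.69,0.0,0.0,0.0],[0.0,0.0,0.0,-0.69,0.0,0.0,0.0],[0.0,0.0,0.0,-0.69,0.0,0.0,0.0],[0.0,0.0,0.0,-0.69,0.0,0.0,0.0],[0.0,0.0,0.0,-0.69,0.0,0.0,0.0],[0.0,0.0,0.0,-0.69,0.0,0.0,0.0],[0.0,0.88,0.18,-0.12,0.0,0.0,0.0]]
[[0.0,0.88,0.18,-0.12,0.0,0.0,0.0],[0.0,0.88,0.18,-0.12,0.0,0.0,0.0],[0.0,0.88,0.18,-0.12,0.0,0.0,0.0],[0.0,0.88,0.18,-0.12,0.0,0.0,0.0],[0.0,0.88,0.18,-0.12,0.0,0.0,0.0],[0.0,0.88,0.18,-0.12,0.0,0.0,0.0],[0.0,0.88,0.18,-0.12,0.0,0.0,0.0],[0.0,0.88,0.18,-0.12,0.0,0.0,0.0]]
[[0.0,0.88,0.18,-0.12,0.0,0.0,0.0],[0.0,0.88,0.18,-0.12,0.0,0.0,0.0],[0.0,0.88,0.18,-0.12,0.0,0.0,0.0],[0.0,0.88,0.18,-0.12,0.0,0.0,0.0],[0.0,0.88,0.18,-0.12,0.0,0.0,0.0],[0.0,0.88,0.18,-0.12,0.0,0.0,0.0],[0.0,0.88,0.18,-0.12,0.0,0.0,0.0],[0.0,0.88,0.18,-0.12,0.0,0.0,0.0]]
end [0.5404 0.0609 0.3365] 0.223
```

carry_out:
  commands:
    - [0,0,0,-0.4,0,0,0]
    - [0,0,0,-0.8,0,0,0]
    - [0,0,0,-0.9,0,0,0]
    - [0,0,0,-0.9,0,0,0]
    - [0,0,0,-0.9,0,0,0]
    - [0,0,0,-0.9,0,0,0]
    - [0,0,0,-0.9,0,0,0]
    - [0,0,0,-0.9,0,0,0]

```text
clock: 24.8
position: [0.5481, -0.3204, 0.3308]
ee_rot: [-1.96, -2.455, -0.0]
force: [-0.0, 0.1, -0.6]
width: 0.233
gripper_force: 25.0
```

carry_out:
  commands:
    - [0,0.4,0.08,-0.1,0,0,0]
    - [0,0.7,0.15,0,0,0,0]
    - [0,0.85,0.17,0,0,0,0]
    - [0,0.85,0.17,0,0,0,0]
    - [0,0.85,0.17,0,0,0,0]
    - [0,0.85,0.17,0,0,0,0]
    - [0,0.85,0.17,0,0,0,0]
    - [0,0.85,0.17,0,0,0,0]

```text
clock: 25.6
position: [0.5434, -0.1597, 0.3306]
ee_rot: [-1.957, -2.455, 0.001]
force: [0.9, 0.6, 0.2]
width: 0.234
gripper_force: 25.0
```

carry_out:
  commands:
    - [0,0.85,0.17,0,0,0,0]
    - [0,0.85,0.17,0,0,0,0]
    - [0,0.85,0.17,0,0,0,0]
    - [0,0.85,0.17,0,0,0,0]
    - [0,0.85,0.17,0,0,0,0]
    - [0,0.85,0.17,0,0,0,0]
    - [0,0.85,0.17,0,0,0,0]
    - [0,0.85,0.17,0,0,0,0]

```text
clock: 26.4
position: [0.5384, 0.0131, 0.3306]
ee_rot: [-1.957, -2.455, 0.002]
force: [-0.2, 0.8, -1.4]
width: 0.234
gripper_force: 25.0
```

```bash
python3 - <<'E'
from h import *
s=arm.observe();print(s['clock'],s['position'],s['force'],s['width'],s['gripper_force'],s['joints'].round(2))
plan([(.5393,.0612,.335,.221,.7)],0)
E
```

```text
26.4 [0.53841265 0.01310147 0.33060557] [-0.19527752  0.83946449 -1.37271269] 0.23393357911842608 24.997995793819427 [ 0.37  0.29 -0.64  1.58  0.18  1.33 -0.07]
[[0.0,0.62,0.15,-0.06,-0.01,0.0,0.01],[0.0,0.62,0.15,-0.06,-0.01,0.0,0.01],[0.0,0.62,0.15,-0.06,-0.01,0.0,0.01]]
end [0.5391 0.0609 0.3351] 0.222
```

Move over the vase, then check with the cameras that the hanging brush lines up with the mouth.

carry_out:
  commands:
    - [0,0.7,0.17,0,0,0,0]
    - [0,0.65,0.15,0,0,0,0]
    - [0,0.5,0.1,0,0,0,0]
    - [0,0,0,0,0,0,0]

```text
clock: 26.8
position: [0.5388, 0.061, 0.3313]
ee_rot: [-1.955, -2.458, 0.0]
force: [-0.3, 0.1, -1.2]
width: 0.235
gripper_force: 25.0
```

```bash
python3 - <<'E'
from h import *
s=arm.observe();print(s['clock'],s['position'],s['force'])
p=s['position']
ims=[]
for cam in('side','scene'):
    d=circ(cam,'bristle',p[:2],.182,.23,.019,0,.04)
    circ(cam,'stem',p[:2],.245,.295,.004,0,.02,d)
    circ(cam,'rim',(.539,.0612),.135,.146,.036,0,.05,d)
    circ(cam,'knob',(.441,.1406),.072,.098,.011,0,.02,d)
    P=d['P'];k=(np.hypot(P[...,0]-p[0],P[...,1]-p[1])<.03)&(P[...,2]>.15);print('zmin',np.percentile(P[k][:,2],1))
    v,u=np.argwhere(k).mean(0).astype(int);ims.append(cv2.resize(d['pixels'][max(v-60,0):max(v-60,0)+130,u-65:u+65,::-1],(400,400)))
cv2.imwrite('pics/b.png',np.hstack(ims))
E
```

```text
26.8 [0.53882304 0.06102601 0.33130678] [-0.31491918  0.14100623 -1.16398935]
side bristle 257 [0.5401 0.0593] 0.0013 z 0.182 0.23
side stem 68 [0.54   0.0606] 0.0011 z 0.246 0.295
side rim 201 [0.5411 0.0626] 0.002 z 0.135 0.145
side knob 77 [0.4439 0.1397] 0.0017 z 0.072 0.098
zmin 0.1810701643835098
scene bristle 163 [0.5362 0.059 ] 0.0017 z 0.182 0.229
scene stem 43 [0.5382 0.0567] 0.0015 z 0.246 0.295
scene rim 150 [0.539  0.0607] 0.0022 z 0.135 0.146
scene knob 8
zmin 0.18449746359466276
```

View pics/b.png

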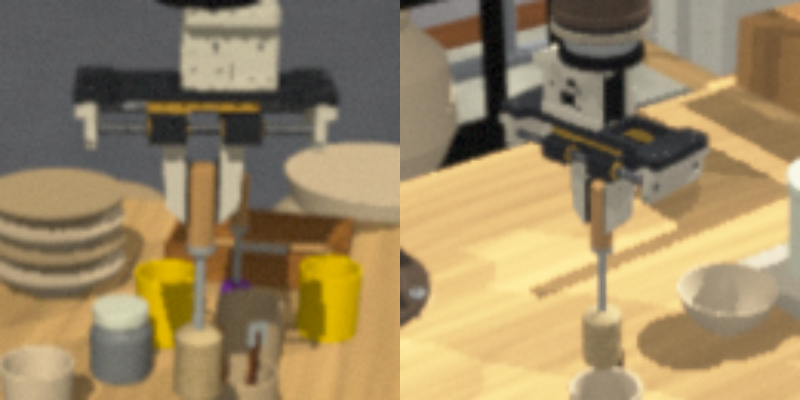

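The crops show the bristle head hanging upright just over the vase mouth ((600,340) above (605,385) on the right). Descend.

carry_out:
  commands:
    - [0,0.08,0.1,0.5,0,0,0]
    - [0,0,0,0.6,0,0,0]
    - [0,0,0,0.6,0,0,0]
    - [0,0,0,0.6,0,0,0]
    - [0,0,0,0.6,0,0,0]
    - [0,0,0,0.6,0,0,0]
    - [0,0,0,0.6,0,0,0]
    - [0,0,0,0.6,0,0,0]

```text
clock: 27.7
position: [0.5419, 0.0597, 0.2128]
ee_rot: [-1.962, -2.453, 0.001]
force: [-0.2, -0.1, -1.3]
width: 0.232
gripper_force: 25.0
```

carry_out:
  commands:
    - [0,0,0,0.6,0,0,0]
    - [0,0,0,0.5,0,0,0]
    - [0,0,0,0.3,0,0,0]
    - [0,0,0,0,0,0,0]

```text
clock: 28.1
position: [0.5415, 0.0602, 0.1782]
ee_rot: [-1.96, -2.453, 0.002]
force: [-0.8, 0.3, -0.8]
width: 0.234
gripper_force: 25.0
```

carry_out:
  commands:
    - [0,0,0,0.08,0,0,0]
    - [0,0,0,0,0,0,0]

```text
clock: 28.3
position: [0.5424, 0.0608, 0.1779]
ee_rot: [1.96, 2.454, 0.001]
force: [1.0, -0.1, -0.7]
width: 0.235
gripper_force: 25.0
```

carry_out:
  commands:
    - [0,0,0,0.05,0,0,0]
    - [0,0,0,0,0,0,0]

```text
clock: 28.5
position: [0.5422, 0.0607, 0.1764]
ee_rot: [1.96, 2.454, 0.0]
force: [-0.3, 0.2, -0.5]
width: 0.233
gripper_force: 25.0
```

carry_out:
  commands:
    - [0,0,0,0.05,0,0,0]
    - [0,0,0,0,0,0,0]

```text
clock: 28.7
position: [0.5421, 0.0607, 0.175]
ee_rot: [1.961, 2.455, 0.0]
force: [-0.1, -0.1, -0.2]
width: 0.232
gripper_force: 25.0
```

carry_out:
  commands:
    - [0,0,0,0.04,0,0,0]
    - [0,0,0,0,0,0,0]

```text
clock: 28.9
position: [0.5425, 0.0609, 0.1749]
ee_rot: [1.96, 2.454, 0.001]
force: [-1.8, -0.6, 8.5]
width: 0.234
gripper_force: 25.0
```

carry_out:
  commands:
    - [0,0,0,0.04,0,0,0]
    - [0,0,0,0,0,0,0]

```text
clock: 29.1
position: [0.5429, 0.0611, 0.1748]
ee_rot: [1.959, 2.453, 0.002]
force: [-2.8, -1.2, 15.9]
width: 0.237
gripper_force: 25.1
```

carry_out:
  commands:
    - [0,0,0,-0.3,0,0,0]
    - [0,0,0,-0.7,0,0,0]
    - [0,0,0,-0.7,0,0,0]
    - [0,0,0,-0.7,0,0,0]
    - [0,0,0,-0.7,0,0,0]
    - [0,0,0,-0.7,0,0,0]
    - [0,0,0,-0.7,0,0,0]
    - [0,0,0,-0.7,0,0,0]

```text
clock: 29.9
position: [0.5419, 0.0607, 0.3038]
ee_rot: [-1.96, -2.455, 0.0]
force: [-0.5, 0.0, -1.1]
width: 0.235
gripper_force: 25.0
```

carry_out:
  commands:
    - [0,0,0,0,0,0,0]
    - [0,0,0,0,0,0,0]

```text
clock: 30.1
position: [0.5421, 0.0607, 0.3027]
ee_rot: [1.96, 2.454, 0.0]
force: [-0.4, -0.8, -1.8]
width: 0.234
gripper_force: 25.0
```

```bash
python3 - <<'E'
from h import *
s=arm.observe();p=s['position'];print(s['clock'],p,s['force'])
for cam in('side','scene'):
    d=circ(cam,'stem',p[:2],.225,.265,.004,0,.02)
    circ(cam,'bristle',p[:2],.16,.2,.019,0,.03,d)
    circ(cam,'rim',(.539,.0612),.135,.146,.036,.027,.05,d)
E
```

```text
30.1 [0.54205466 0.06067708 0.30273321] [-0.38727246 -0.76934539 -1.8453166 ]
side stem 45 [0.5433 0.0602] 0.0014 z 0.225 0.265
side bristle 216 [0.5437 0.0585] 0.0013 z 0.16 0.2
side rim 150 [0.5415 0.062 ] 0.002 z 0.135 0.145
scene stem 33 [0.5399 0.0605] 0.0015 z 0.227 0.263
scene bristle 140 [0.5389 0.0605] 0.0018 z 0.161 0.198
scene rim 112 [0.5383 0.0617] 0.0023 z 0.135 0.146
```

carry_out:
  commands:
    - [0,0.08,-0.04,0.4,0,0,0]
    - [0,0,0,0.7,0,0,0]
    - [0,0,0,0.7,0,0,0]
    - [0,0,0,0.7,0,0,0]
    - [0,0,0,0.7,0,0,0]
    - [0,0,0,0.7,0,0,0]
    - [0,0,0,0.6,0,0,0]
    - [0,0,0,0.4,0,0,0]

```text
clock: 31.0
position: [0.5394, 0.0623, 0.1782]
ee_rot: [-1.959, -2.453, 0.003]
force: [-0.1, -0.4, 0.9]
width: 0.232
gripper_force: 25.0
```

carry_out:
  commands:
    - [0,0,0,0.12,0,0,0]
    - [0,0,0,0,0,0,0]

```text
clock: 31.2
position: [0.5403, 0.0625, 0.177]
ee_rot: [-1.96, -2.454, 0.001]
force: [0.2, 0.6, -1.0]
width: 0.234
gripper_force: 25.0
```

carry_out:
  commands:
    - [0,0,0,0.06,0,0,0]
    - [0,0,0,0,0,0,0]

```text
clock: 31.4
position: [0.541, 0.0625, 0.1764]
ee_rot: [1.96, 2.454, 0.001]
force: [-0.2, 0.0, -0.9]
width: 0.236
gripper_force: 25.0
```

carry_out:
  commands:
    - [0,0,0,0.04,0,0,0]
    - [0,0,0,0,0,0,0]

```text
clock: 31.6
position: [0.5408, 0.0624, 0.1752]
ee_rot: [1.96, 2.454, 0.0]
force: [-0.7, -0.2, -1.1]
width: 0.239
gripper_force: 25.0
```

carry_out:
  commands:
    - [0,0,0,0.04,0,0,0]
    - [0,0,0,0,0,0,0]

```text
clock: 31.8
position: [0.5411, 0.0626, 0.1749]
ee_rot: [1.96, 2.454, 0.001]
force: [-2.2, -0.8, 7.5]
width: 0.236
gripper_force: 25.0
```

carry_out:
  commands:
    - [0,0,0,0.03,0,0,0]
    - [0,0,0,0,0,0,0]

```text
clock: 32.0
position: [0.5414, 0.0627, 0.1748]
ee_rot: [1.959, 2.453, 0.002]
force: [-1.8, -0.9, 13.5]
width: 0.234
gripper_force: 25.0
```

carry_out:
  commands:
    - [0,0,0,-0.3,0,0,0]
    - [0,0,0,-0.7,0,0,0]
    - [0,0,0,-0.9,0,0,0]
    - [0,0,0,-0.9,0,0,0]
    - [0,0,0,-0.9,0,0,0]
    - [0,0,0,-0.9,0,0,0]
    - [0,0,0,-0.9,0,0,0]
    - [0,0,0,-0.9,0,0,0]

```text
clock: 32.8
position: [0.5405, 0.0624, 0.3344]
ee_rot: [1.96, 2.455, 0.0]
force: [-0.1, -0.2, -1.1]
width: 0.233
gripper_force: 25.0
```

```bash
python3 - <<'E'
from h import *
s=arm.observe();p=s['position'];print(s['clock'],p,s['force'])
d=circ('side','rim',(.539,.0612),.135,.146,.036,.027,.05)
circ('side','knob',(.441,.1406),.072,.098,.011,0,.02,d)
circ('scene','rim',(.539,.0612),.135,.146,.036,.027,.05)
plan([(.549,-.3235,.332,.221,.95)],0)
E
```

```text
32.8 [0.54046901 0.06243879 0.33437519] [-0.08954039 -0.24464312 -1.12284914]
side rim 200 [0.5412 0.0626] 0.0019 z 0.135 0.145
side knob 76 [0.4442 0.1394] 0.0015 z 0.072 0.098
scene rim 152 [0.5384 0.061 ] 0.0023 z 0.135 0.146
[[0.0,-0.89,-0.18,0.01,0.0,0.0,0.0],[0.0,-0.89,-0.18,0.01,0.0,0.0,0.0],[0.0,-0.89,-0.18,0.01,0.0,0.0,0.0],[0.0,-0.89,-0.18,0.01,0.0,0.0,0.0],[0.0,-0.89,-0.18,0.01,0.0,0.0,0.0],[0.0,-0.89,-0.18,0.01,0.0,0.0,0.0],[0.0,-0.89,-0.18,0.01,0.0,0.0,0.0],[0.0,-0.89,-0.18,0.01,0.0,0.0,0.0]]
[[0.0,-0.89,-0.18,0.01,0.0,0.0,0.0],[0.0,-0.89,-0.18,0.01,0.0,0.0,0.0],[0.0,-0.89,-0.18,0.01,0.0,0.0,0.0],[0.0,-0.89,-0.18,0.01,0.0,0.0,0.0],[0.0,-0.89,-0.18,0.01,0.0,0.0,0.0],[0.0,-0.89,-0.18,0.01,0.0,0.0,0.0],[0.0,-0.89,-0.18,0.01,0.0,0.0,0.0],[0.0,-0.89,-0.18,0.01,0.0,0.0,0.0]]
[[0.0,-0.89,-0.18,0.01,0.0,0.0,0.0]]
end [ 0.551  -0.3227  0.3319] 0.223
```

carry_out:
  commands:
    - [0,-0.4,-0.08,0,0,0,0]
    - [0,-0.8,-0.16,0,0,0,0]
    - [0,-0.89,-0.18,0,0,0,0]
    - [0,-0.89,-0.18,0,0,0,0]
    - [0,-0.89,-0.18,0,0,0,0]
    - [0,-0.89,-0.18,0,0,0,0]
    - [0,-0.89,-0.18,0,0,0,0]
    - [0,-0.89,-0.18,0,0,0,0]

```text
clock: 33.7
position: [0.5437, -0.1063, 0.3318]
ee_rot: [-1.96, -2.453, 0.002]
force: [-0.7, 0.2, -0.1]
width: 0.235
gripper_force: 25.0
```

carry_out:
  commands:
    - [0,-0.89,-0.18,0,0,0,0]
    - [0,-0.89,-0.18,0,0,0,0]
    - [0,-0.89,-0.18,0,0,0,0]
    - [0,-0.89,-0.18,0,0,0,0]
    - [0,-0.89,-0.18,0,0,0,0]
    - [0,-0.89,-0.18,0,0,0,0]
    - [0,-0.89,-0.18,0,0,0,0]
    - [0,-0.89,-0.18,0,0,0,0]

```text
clock: 34.5
position: [0.5477, -0.2876, 0.3316]
ee_rot: [-1.96, -2.452, 0.002]
force: [-0.5, -0.0, -0.8]
width: 0.236
gripper_force: 25.0
```

carry_out:
  commands:
    - [0,-0.5,-0.1,0,0,0,0]
    - [0,-0.1,-0.05,0,0,0,0]
    - [0,0,0,0,0,0,0]
    - [0,0,0,0,0,0,0]

```text
clock: 34.9
position: [0.5487, -0.2999, 0.3332]
ee_rot: [-1.958, -2.456, -0.001]
force: [0.1, 0.5, -1.3]
width: 0.235
gripper_force: 25.0
```

```bash
python3 - <<'E'
from h import *
s=arm.observe();p=s['position'];print(s['clock'],p,s['force'])
for cam in('side','scene'):
    d=circ(cam,'bristle',p[:2],.185,.23,.019,0,.03)
    circ(cam,'crock',(.55,-.325),.078,.086,.0355,.028,.05,d)
E
```

```text
34.9 [ 0.54870402 -0.29986378  0.3331746 ] [ 0.10832416  0.48507182 -1.34284681]
side bristle 159 [ 0.55   -0.3002] 0.0021 z 0.185 0.23
side crock 81 [ 0.5507 -0.3242] 0.0023 z 0.078 0.085
scene bristle 192 [ 0.547  -0.2998] 0.0014 z 0.186 0.23
scene crock 130 [ 0.55   -0.3274] 0.002 z 0.078 0.086
```

carry_out:
  commands:
    - [0,-0.5,-0.08,0,0,0,0]
    - [0,-0.5,-0.07,0,0,0,0]
    - [0,0,0,0,0,0,0]

```text
clock: 35.3
position: [0.5498, -0.3298, 0.3328]
ee_rot: [1.965, 2.451, -0.002]
force: [-1.1, -0.5, -0.3]
width: 0.238
gripper_force: 25.0
```

carry_out:
  commands:
    - [0,0,0,0.8,0,0,0]
    - [0,0,0,0.9,0,0,0]
    - [0,0,0,0.8,0,0,0]
    - [0,0,0,0.8,0,0,0]
    - [0,0,0,0.8,0,0,0]
    - [0,0,0,0.8,0,0,0]
    - [0,0,0,0.7,0,0,0]
    - [0,0,0,0.5,0,0,0]

```text
clock: 36.1
position: [0.5499, -0.3266, 0.1793]
ee_rot: [-1.96, -2.453, 0.0]
force: [-0.6, -0.7, -1.3]
width: 0.236
gripper_force: 25.0
```

carry_out:
  commands:
    - [0,0,0,0.3,0,0,0]
    - [0,0,0,0,0,0,0]

```text
clock: 36.3
position: [0.55, -0.3265, 0.1724]
ee_rot: [-1.96, -2.454, 0.0]
force: [0.3, 0.9, -1.0]
width: 0.234
gripper_force: 25.0
```

carry_out:
  commands:
    - [0,0,0,0.1,0,0,0]
    - [0,0,0,0,0,0,0]

```text
clock: 36.5
position: [0.5508, -0.3267, 0.1713]
ee_rot: [1.96, 2.454, 0.0]
force: [0.6, -0.1, -0.9]
width: 0.236
gripper_force: 25.0
```

carry_out:
  commands:
    - [0,0,0,0.12,0,0,0]
    - [0,0,0,0.06,0,0,0]
    - [0,0,0,0,0,0,0]

```text
clock: 36.8
position: [0.5503, -0.3265, 0.1661]
ee_rot: [-1.961, -2.455, 0.0]
force: [1.0, 0.3, -0.4]
width: 0.235
gripper_force: 25.0
```

carry_out:
  commands:
    - [0,0,0,0.05,0,0,0]
    - [0,0,0,0,0,0,0]

```text
clock: 37.0
position: [0.5504, -0.3266, 0.165]
ee_rot: [1.96, 2.455, -0.0]
force: [-0.1, -0.1, -0.7]
width: 0.234
gripper_force: 25.0
```

carry_out:
  commands:
    - [0,0,0,0.03,0,0,0]
    - [0,0,0,0,0,0,0]

```text
clock: 37.2
position: [0.5507, -0.3267, 0.1649]
ee_rot: [1.96, 2.454, -0.0]
force: [-0.6, 0.4, 4.2]
width: 0.239
gripper_force: 25.0
```

carry_out:
  commands:
    - [0.6,0,0,0,0,0,0]
    - [0.6,0,0,0,0,0,0]
    - [0.6,0,0,0,0,0,0]
    - [0.6,0,0,0,0,0,0]
    - [0.6,0,0,0,0,0,0]
    - [0.6,0,0,0,0,0,0]

```text
clock: 37.8
position: [0.5504, -0.3265, 0.1642]
ee_rot: [-1.961, -2.455, 0.0]
force: [0.3, -0.0, 0.1]
width: 0.6
gripper_force: 0.0
```

carry_out:
  commands:
    - [0.6,0,0,-0.5,0,0,0]
    - [0.6,0,0,-0.9,0,0,0]
    - [0.6,0,0,-0.9,0,0,0]
    - [0.6,0,0,-0.9,0,0,0]
    - [0.6,0,0,-0.9,0,0,0]
    - [0.6,0,0,-0.9,0,0,0]
    - [0.6,0,0,-0.9,0,0,0]
    - [0.6,0,0,0,0,0,0]

```text
clock: 38.6
position: [0.5519, -0.3267, 0.3163]
ee_rot: [1.957, 2.45, 0.002]
force: [0.5, 0.4, -0.1]
width: 0.598
gripper_force: 0.0
```

```bash
python3 - <<'E'
from h import *
s=arm.observe();print(s['clock'],s['position'],s['force'],s['width'])
ds=[]
for cam in('side','scene'):
    d=circ(cam,'crock',(.55,-.325),.078,.086,.0355,.028,.05)
    circ(cam,'handle',(.55,-.326),.15,.198,.011,0,.03,d)
    circ(cam,'stem',(.55,-.326),.09,.13,.004,0,.02,d)
    circ(cam,'rim',(.539,.0612),.135,.146,.036,.027,.05,d)
    circ(cam,'knob',(.441,.1406),.072,.098,.011,0,.02,d)
    P=d['P'];k=(np.hypot(P[...,0]-.55,P[...,1]+.326)<.015)&(P[...,2]>.15)&(P[...,2]<.23);print('top',P[k][:,2].max())
    if cam=='scene': cv2.imwrite('pics/end.png',cv2.resize(d['pixels'][...,::-1],(800,600)))
E
```

```text
38.6 [ 0.55191127 -0.32669433  0.31632099] [ 0.47762623  0.36441328 -0.12837041] 0.5979824583241787
side crock 73 [ 0.551  -0.3254] 0.0022 z 0.078 0.086
side handle 83 [ 0.5514 -0.3282] 0.0018 z 0.151 0.197
side stem 29 [ 0.5519 -0.3258] 0.0018 z 0.09 0.13
side rim 205 [0.5411 0.0624] 0.002 z 0.135 0.145
side knob 76 [0.4443 0.1396] 0.001 z 0.072 0.098
top 0.2079234238379511
scene crock 130 [ 0.5503 -0.3272] 0.0022 z 0.078 0.086
scene handle 114 [ 0.548  -0.3273] 0.0014 z 0.15 0.198
scene stem 29 [ 0.5478 -0.3269] 0.0011 z 0.091 0.126
scene rim 150 [0.539  0.0607] 0.0023 z 0.135 0.146
scene knob 21 [0.4391 0.1418] 0.0022 z 0.078 0.097
top 0.21372820863649222
```

View pics/end.png

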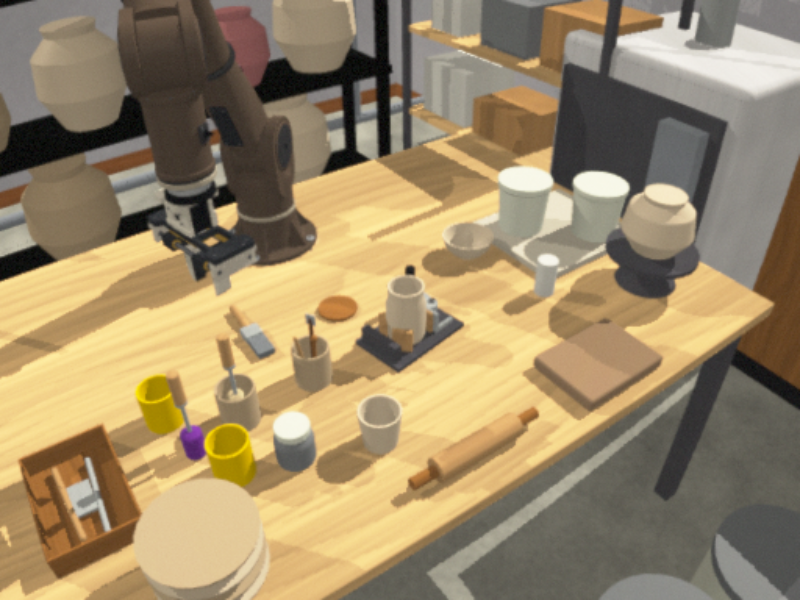

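The picture shows the brush standing in its crock at (235,385), the vase upright in the clamp at (406,305) with the lever swung in behind it, and all the other pots where they were. Handing in.

```bash
python3 -c "
from cell import arm
print(arm.sign_off())"
```

```text
the job is handed in; nothing more can be done
None
```

The job is handed in at about 39 s, but the lever did not stay fully locked: I pushed it to its 1.6 rad stop four times, and each time it sprang back to about 1.4 rad when released, clamping the vase short of fully locked; the vase was brushed twice to the bottom and back up to the mouth, the brush is back on the crock's floor, and the other pots look unmoved.

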